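# Pack the spares chest under the distribution board

### The job

Swing the chest's tray fully open, then run the spindle's rod through the holes of all the orange insulating plates standing in the rack and lift them out together as one stack. Lay the spindle, with the plates still on it, in the compartment under the tray, pack every white fuse carrier from the shelf in there too, and then swing the tray back until it lies fully closed with everything inside. Leave the lamp, clear fuse box, screwdriver and mirror where they are.

Things in the scene. Friction and masses are not known exactly. Their poses are not given: they have to be found in the camera images.
- chest: Blue steel spares chest, fixed to the shelf: an open-topped compartment 210 (its x) x 180 (its y) x 60 mm high, walls and floor 5 mm thick (inside 200 x 170, rim 60 above the shelf). Origin: centre of its underside on the shelf; z up. Its lid is the red cantilever tray. The tray swings towards the chest's +y side.
- tray_lift (a joint): Swing of the cantilever tray's arms (rad): 0 = tray closed, lying on the chest's rim; 2.443 = fully open, folded over to the chest's +y side. The tray always stays level. Closed it covers the compartment with 55 mm clear height under it; past the top of the swing it falls on by its own weight (lightly damped) to whichever end stop it leans to, and rests there. Mass 0.35 kg.
- tray_handle (a point): Centre of the tray's grip bar: a dark bar along the chest's x, 108 long x 12 wide (y) x 12 mm high, 62 mm above the tray's underside, over the middle of the tray (210 x 180, walls 28 high). It moves on a circular arc of radius 115 mm in the chest's y-z plane: at joint value t, its chest-frame y = 0.0996 + 0.115*cos(2.618 - t), z = 0.0645 + 0.115*sin(2.618 - t) (closed: y 0, z 0.122; open: y 0.213, z 0.084). Axes as the chest.
- rack_line (a point): Black slotted rack, fixed to the shelf, 72 mm long (its x) x 60 mm wide (y): slot floor 12 mm above the shelf, dividers to 24 mm, side walls to 30 mm. This point is in the middle of the rack, 34 mm above the shelf, at the height of the plates' holes; the holes all lie on the x axis through it. Four slots, 8 mm wide, centred at x = -24, -8, +8, +24 mm; both ends of the rack are open above the 24 mm dividers, so a rod can go along x through all holes from either end.
- spindle_c (a point): The spindle: a yellow block handle 50 long (x) x 18 wide (y) x 44 mm high (z) with a steel rod, 7 mm diameter, that leaves the middle of the handle's +x end face and runs 95 mm along +x to a 12 mm ball tip (tip's end 126 mm from this point). This point is the handle's centre, on the rod's axis, 22 mm above the surface it rests on. 100 g, most of it in the handle. Lies on the shelf, upright, rod level.
- plate0_c (a point): Orange insulating busbar plate, 44 x 44 x 6 mm, 18 g, with a 20 mm round hole. This point is the hole's centre; x is the hole's axis. Starts standing on edge in the rack's slot at rack x = -24 mm, or is absent.
- plate1_c (a point): Orange insulating busbar plate, 44 x 44 x 6 mm, 18 g, with a 20 mm round hole. This point is the hole's centre; x is the hole's axis. Starts standing on edge in the rack's slot at rack x = -8 mm, or is absent.
- plate2_c (a point): Orange insulating busbar plate, 44 x 44 x 6 mm, 18 g, with a 20 mm round hole. This point is the hole's centre; x is the hole's axis. Starts standing on edge in the rack's slot at rack x = +8 mm, or is absent.
- plate3_c (a point): Orange insulating busbar plate, 44 x 44 x 6 mm, 18 g, with a 20 mm round hole. This point is the hole's centre; x is the hole's axis. Starts standing on edge in the rack's slot at rack x = +24 mm, or is absent.
- fuse0_c (a point): White porcelain fuse carrier with copper contacts on top, a block 50 (x) x 22 (y) x 24 mm (z), 50 g; this point is its centre, 12 mm above the surface it lies on. Starts lying on the bare shelf, or is absent.
- fuse1_c (a point): White porcelain fuse carrier with copper contacts on top, a block 50 (x) x 22 (y) x 24 mm (z), 50 g; this point is its centre, 12 mm above the surface it lies on. Starts lying on the bare shelf, or is absent.
- fuse2_c (a point): White porcelain fuse carrier with copper contacts on top, a block 50 (x) x 22 (y) x 24 mm (z), 50 g; this point is its centre, 12 mm above the surface it lies on. Starts lying on the bare shelf, or is absent.
- lamp: Black rechargeable lantern with a white light band, 100 x 70 mm foot, 138 mm high, standing at the far side of the shelf; origin under its centre. Leave alone.
- fusebox: Clear plastic box, 50 x 90 x 45 mm, with a white twist cap (top 59 mm up) and three glass fuses in it; origin under its centre. Leave alone.
- driver: Wooden-handled screwdriver lying at the far side of the shelf; origin under its middle. Leave alone.
- mirror: Folded stainless steel mirror, 60 x 90 x 8.5 mm, lying flat; origin under its centre. Leave alone.
There are look-alikes about, which are no part of the job. What is shaped like the part that bears fuse1_c but green is not meant.

How it is judged:
By the outcome, as a careful person would: the job done as asked, in the order asked, and still so for the second after the job is handed in, with the robot touching nothing.
Of plate0, plate1, plate2, plate3 only 2 to 4 are there at a start; the rules pass over those that are not, and their reading is None.
Of fuse0, fuse1, fuse2 only 2 to 3 are there at a start; the rules pass over those that are not, and their reading is None.
At some moment in a run one of fuse0, fuse1, fuse2 may be knocked a few centimetres aside while the robot is not near it.
It also fails if it takes over 210 s, if anything falls off the work surface, if the arm or the gripper's body presses on something with over 40 N, if the wrist force passes 120 N, or if a joint passes its speed limit or range.

### The arm

A 6-joint arm with a two-finger parallel gripper is mounted at the origin on the work surface. World frame = base frame: x ahead of the robot, y to its left, z up, the work surface at z = 0. Lengths are in m, angles in degrees, forces in N, time in s.
With the tool pointing down it reaches from about 0.25 to 0.725 m from the base axis. Payload 9.7 kg.
Tool frame: the origin (TCP) lies at the very end of the fingers, on their centre line; the grasp point (between the pads) lies 19 mm behind it; z points along the fingers, y is the direction in which the jaws open and shut (so a half turn about z gives the same grasp; the last joint's range is limited). The gripper opens to 85 mm and grips with 20 to 120 N. Pads are 22 mm wide; open, the fingers measure 114 mm over their backs; the gripper's body (76 mm by 85 mm) begins 54 mm behind the grasp point. The pads swing forward as they close: fully open they stand 13 mm farther back than shut.
Start: joints at [-71.963, 4.979, 10.078, 95.1, 0, 90], TCP at [0.17, -0.523, 0.231] pointing down, gripper open.
Joint ranges: [-179.16, 179.16], [-48.56, 103.87], [-65.8, 70.77], [-126.05, 130.52], [-82.76, 87.17], [-180, 180]. Speed limits (degrees/s): [127.2, 127.2, 147.25, 180, 180, 180].

### API

Orientations are given as [roll, pitch, yaw] about the fixed x, y, z axes, in that order (R = Rz(yaw) Ry(pitch) Rx(roll)).
In Python, from workcell import bot gives the robot as it stands. The module is installed in compiled form; this text tells all that it offers.
- The arm moves only by the tool step_arm, never from a script. Its arguments are lists of equal length, an entry for each row: "dr": the turn, a rotation vector about the tool's x, y, z in rad, a list of three; "xyz": the shift along the tool's x, y, z in units of 40 mm (1.0 is 40 mm), a list of three; "gripper": the opening, from 0 (shut) to 1 (fully open). In form: {"dr": [[wx, wy, wz], ...], "xyz": [[x, y, z], ...], "gripper": [gripper, ...]}. A call has exactly 8 rows; each row is the pose to reach, as a shift and turn from the pose commanded when the call began, along the tool's axes at that moment; what a row does not reach only later rows make up. A row lasts 1/10 s, in which the tool goes at most 50 mm and 8.59 degrees, less where a joint would pass 70% of its speed; a pose out of reach is approached as far as the arm can. A call with a gripper value outside its range is refused whole. The fingers move at their own pace and stop on an object; "squeeze" is the grip in N (left out, the last holds). Time passes only in rows, so rows that repeat a pose let the fingers close, or fill a call up. It gives the time, the measured TCP pose, the force and the opening at its end, in the units of the state.
- bot.get_obs(): the state, without advancing time (a new reading comes with each control period).
- bot.camera(name): name is "scene" or "top"; returns a dict with "image" (400x640x3 uint8, red, green, blue), "camera_matrix" (3x3 intrinsics, pixels), "R" (3x3) and "t" (3): a world point X has camera coordinates R X + t. Camera axes: x right, y down, z forward; pixel columns grow to the right and rows downward; lengths in m; the calibration is good to about 2 mm. A picture is of the moment at which its call begins. There is no depth.
- bot.job_done(): hands the job in, once; it reports no verdict.
Trained networks look in a picture, given as the dict that the camera call returned (one of the last four; its "shot" number tells which), for a name from the list of things; names that differ only in an ending like _2 or _b are one class to them, and where a whole thing is asked for, a point or a joint stands for the part that bears it (a point fixed in the world has none). Each returns a list of dicts, best first, with "p" (0 to 1); they miss things now and then, are a little off and sometimes report something else, mostly with a low value. They report only what shows in the picture. A call takes as long as a camera call. They do not tell look-alikes from the thing itself.
- bot.regions_of(picture, thing): "region" (400x640 bool, what is visible of it) and "box" ([centre column, centre row, width, height] in pixels, round what is visible of it).
The state is a dict: "time": time; "q": joint angles; "qd": joint speeds; "joint_efforts": joint torques, N m; "ee_pos": TCP position; "tcp_rot": TCP orientation; "wrist_force": force on the tool from outside, world axes, zero at the start; "torque": the same for the moment, N m; "opening": finger opening in m.
Only numpy, scipy, OpenCV 4.12 (cv2) and the standard library are available. Lean on these libraries where they do the work, as an engineer would, in place of code of your own. Each camera call takes 0.05 s, during which the arm holds its last target.

## Working session

There is one attempt and no reset: what is moved stays moved. The work goes in short steps, Python scripts to look and compute and a tool call to move; the robot and the scene stay as the last step left them, time stands still between calls to the robot, and variables do not carry over. Pictures are saved under pics/ and viewed, and the job is handed in when it is done.

Besides the shell and the picture viewer there is one more tool, called as name(argument=value, ...) on one line, values as JSON. step_arm: Moves the arm, as the interface text tells. Its arguments: {"type":"object","properties":{"dr":{"type":"array"},"xyz":{"type":"array"},"gripper":{"type":"array"},"squeeze":{"type":"number"}},"required":["dr","xyz","gripper"]}

```bash
ls; mkdir -p pics
python3 - <<'E'
from workcell import bot
import cv2
o=bot.get_obs(); print(o)
for n in ("scene","top"):
    c=bot.camera(n); cv2.imwrite(f"pics/{n}0.png",c["image"][:,:,::-1]); print(n,c["camera_matrix"].tolist(),c["R"].tolist(),c["t"].tolist(),c["shot"])
E
```

```text
pics
{'time': 0.0, 'q': array([-7.19631753e+01,  5.01159468e+00,  1.00345768e+01,  9.50992660e+01,
       -4.21086949e-04,  8.99983734e+01]), 'qd': array([-0.10647164, -0.04071131, -0.02713987,  0.05693637, -0.00798822,
       -0.04645749]), 'joint_efforts': array([-8.41813307e-04, -5.20382988e+01,  4.64809513e+01,  1.60295691e-02,
       -3.11749474e-06, -1.84142834e-06]), 'ee_pos': array([ 0.17022357, -0.52275762,  0.23057942]), 'tcp_rot': array([-1.79923716e+02,  4.18920925e-04,  1.80384518e+01]), 'wrist_force': array([-0.40147836,  0.55468961, -0.84188134]), 'torque': array([ 0.02314181, -0.02536446, -0.03474084]), 'opening': 0.08553424508816088}
scene [[500.02727226394404, 0.0, 323.94349633025325], [0.0, 500.02727226394404, 196.38130338430122], [0.0, 0.0, 1.0]] [[-0.2964026515511045, 0.9550188430245902, -0.009191170842043288], [0.7260552666687798, 0.2190677527289449, -0.6518075401963502], [-0.6204749937717083, -0.1998707812119195, -0.7583287235241294]] [0.2531228325047231, -0.3494445986676676, 1.4598993510737228] 1
top [[365.8907486712131, 0.0, 318.475819797181], [0.0, 365.8907486712131, 199.37125953810752], [0.0, 0.0, 1.0]] [[-0.008986735133207755, -0.99945058722914, -0.03190238672846879], [-0.9945774659505024, 0.012239468463909036, -0.10327564880066441], [0.10360937609658101, 0.030801284048691677, -0.9941410252503559]] [-0.059023426072271436, 0.5909676574764756, 0.8563368422811866] 2
```

View pics/scene0.png

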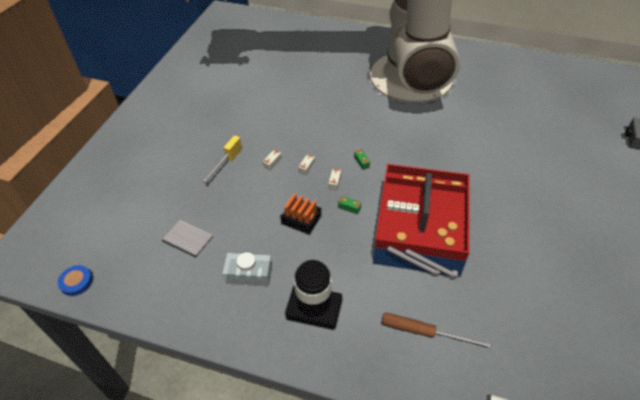

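View pics/top0.png

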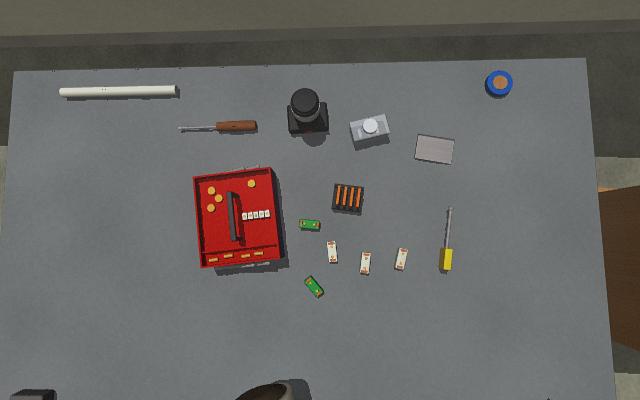

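The top view shows the chest at about (238,217) and the rack at (348,198). The white fuse carriers are at (332,251), (365,263) and (401,259), and the spindle's handle is at (447,259). Green look-alikes lie at (310,225) and (314,287). Next I measure these.

```bash
cat > h.py <<'E'
import numpy as np, cv2
from workcell import bot
from scipy.spatial.transform import Rotation as Ro
def cam(n,save=None,crop=None,k=1):
    c=bot.camera(n)
    if save:
        im=c["image"][:,:,::-1]
        if crop: im=im[crop[1]:crop[3],crop[0]:crop[2]]
        im=cv2.resize(im,None,fx=k,fy=k,interpolation=cv2.INTER_CUBIC)
        cv2.imwrite(f"pics/{save}.png",im)
    return c
def pw(c,uv,z):
    uv=np.atleast_2d(uv).astype(float)
    K=np.array(c["camera_matrix"]);R=np.array(c["R"]);t=np.array(c["t"])
    d=(np.linalg.inv(K)@np.c_[uv,np.ones(len(uv))].T).T@R
    o=-R.T@t
    s=(z-o[2])/d[:,2]
    return o+s[:,None]*d
def wp(c,X):
    X=np.atleast_2d(X); K=np.array(c["camera_matrix"])
    p=(K@(np.array(c["R"])@X.T+np.array(c["t"])[:,None])).T
    return p[:,:2]/p[:,2:]
def rect(c,reg,z):
    "min-area rect of region projected on plane z (m)"
    v,u=np.nonzero(reg); P=pw(c,np.c_[u,v],z)[:,:2]
    (cx,cy),(w,h),a=cv2.minAreaRect((P*1000).astype(np.float32))
    if w<h: w,h,a=h,w,a+90
    return np.round([cx,cy,w,h,(a+90)%180-90],1)
def st():
    o=bot.get_obs(); print("t%.1f"%o["time"],"tcp",np.round(o["ee_pos"]*1000,1),"rot",np.round(o["tcp_rot"],1),"F",np.round(o["wrist_force"],1),"op %.1f"%(o["opening"]*1000),"q",np.round(o["q"],1))
    return o
def move(xyz,rpy):
    "shift in tool units + rotvec from present measured pose to target xyz(mm)"
    o=bot.get_obs(); R0=Ro.from_euler("xyz",o["tcp_rot"],degrees=True); R1=Ro.from_euler("xyz",rpy,degrees=True)
    s=R0.inv().apply(np.array(xyz)/1000-o["ee_pos"])/0.04
    r=(R0.inv()*R1).as_rotvec()
    print("xyz",np.round(s,3),"dr",np.round(r,4),"rows>= %.1f / %.1f"%(np.linalg.norm(s)*40/50,np.degrees(np.linalg.norm(r))/8.59))
E
python3 - <<'E'
from h import *
zs={"chest":.06,"tray_lift":.09,"tray_handle":.122,"rack_line":.03,"spindle_c":.022,"plate0_c":.05,"fuse0_c":.024}
for n in ("top","scene"):
    c=cam(n)
    for k,z in zs.items():
        for d in bot.regions_of(c,k)[:6]:
            print(n,k,round(d["p"],2),np.round(d["box"]),d["region"].sum(),rect(c,d["region"],z))
    im=c["image"][:,:,::-1]
    if n=="top":
        cv2.imwrite("pics/t1.png",cv2.resize(im[160:310,180:380],None,fx=4,fy=4,interpolation=cv2.INTER_CUBIC))
        cv2.imwrite("pics/t2.png",cv2.resize(im[170:300,290:470],None,fx=4,fy=4,interpolation=cv2.INTER_CUBIC))
    else:
        cv2.imwrite("pics/s1.png",cv2.resize(im[120:290,190:390],None,fx=4,fy=4)[:600])
        cv2.imwrite("pics/s2.png",cv2.resize(im[150:290,350:490],None,fx=4,fy=4))
E
```

```text
top chest 0.96 [235. 217.  89. 104.] 8056 [548.2 123.3 235.5 198.5   6.3]
top tray_lift 0.73 [235. 217.  92. 102.] 7554 [545.9 118.8 226.4 185.6   6.6]
top rack_line 0.67 [347. 199.  29.  30.] 373 [ 594.1 -135.1   71.    61.7   82.6]
top rack_line 0.24 [368. 131.  37.  33.] 914 [ 761.9 -189.9   97.6   59.8  -75.7]
top spindle_c 0.88 [444. 237.  17.  64.] 430 [ 495.9 -372.5  151.7   30.5   -9. ]
top spindle_c 0.31 [366. 262.   8.  20.] 199 [ 438.3 -174.2   50.1   23.1   -6.1]
top fuse0_c 0.72 [367. 264.   9.  18.] 182 [ 438.3 -173.6   45.    21.4   -1.3]
scene chest 0.61 [422. 223. 100. 116.] 9286 [554.1 125.  281.8 187.6   6.6]
scene tray_lift 0.82 [423. 216.  98. 114.] 8009 [575.5 125.2 270.3 181.1   6.9]
scene tray_handle 0.59 [421. 213.  98.  97.] 7754 [586.1 122.5 222.  174.3   6.7]
scene rack_line 0.82 [301. 222.  38.  28.] 486 [ 621.1 -121.6   92.8   68.2  -59.9]
scene spindle_c 0.67 [222. 160.  34.  45.] 333 [ 487.  -369.2  161.7   41.9   -7. ]
scene fuse0_c 0.55 [307. 167.  16.  14.] 217 [ 447.5 -171.2   64.8   30.6   -9.6]
```

View pics/t1.png

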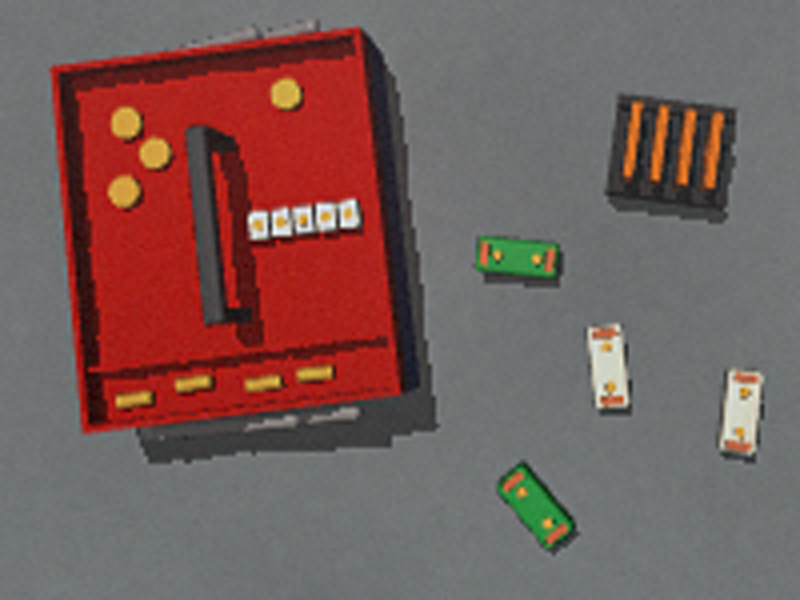

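View pics/t2.png

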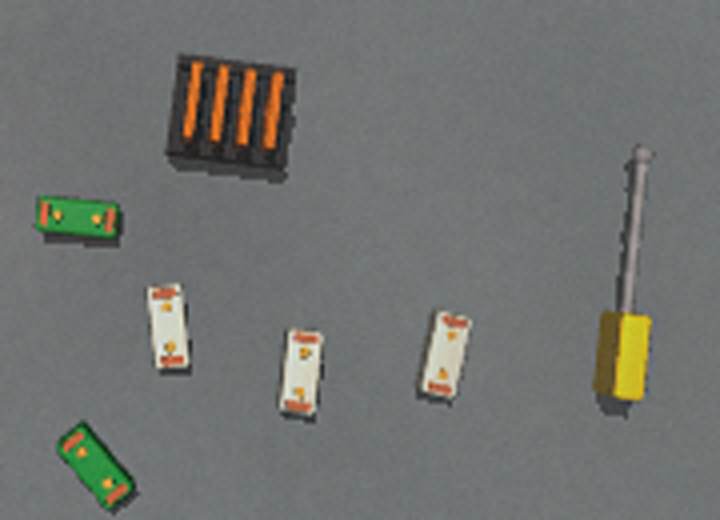

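View pics/s1.png

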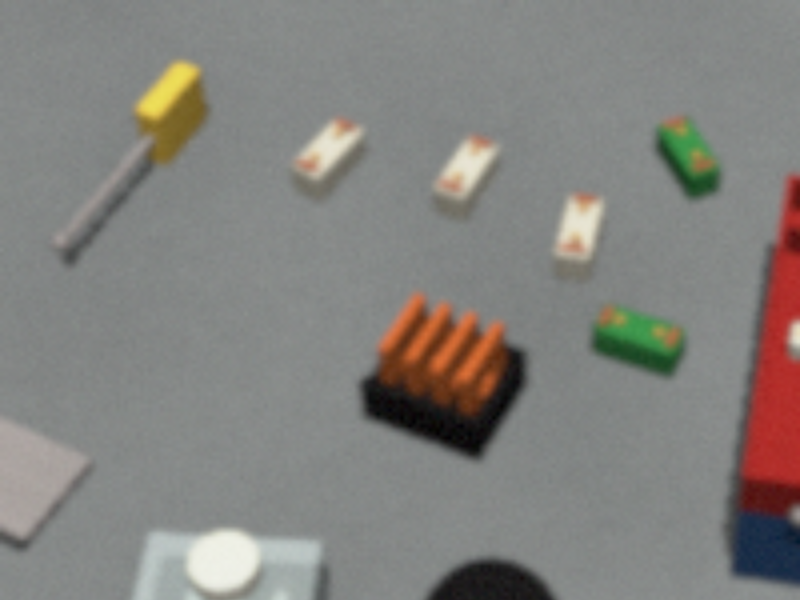

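View pics/s2.png

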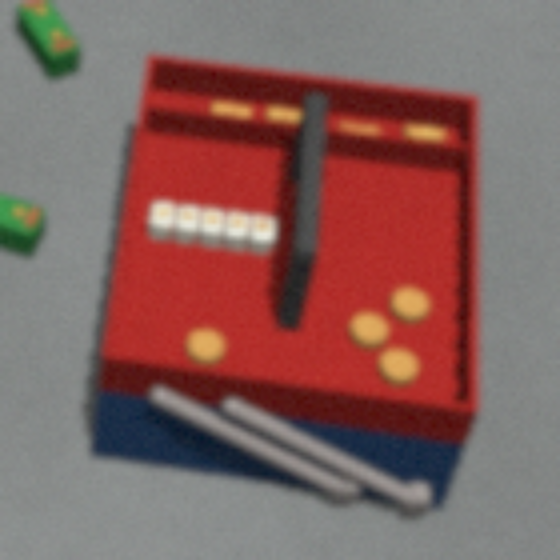

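All four plates stand in the rack. White carriers, crop t2 at (167,327), (301,372), (445,355), are the targets; the green blocks at (78,217) and (96,467) are look-alikes, excluded by colour. The arms' lower pivots are on the robot's left, so the chest's +y points left. Next: precise fits by colour.

```bash
cat >> h.py <<'E'
def hsv(c): return cv2.cvtColor(c["image"],cv2.COLOR_RGB2HSV)
def blobs(c,m,z,amin=30,win=None):
    m=m.astype(np.uint8)
    if win:
        w=np.zeros_like(m); w[win[1]:win[3],win[0]:win[2]]=1; m&=w
    n,l,s,ce=cv2.connectedComponentsWithStats(m)
    out=[]
    for i in range(1,n):
        if s[i,4]>=amin: out.append((s[i,4],np.round(ce[i],1),rect(c,l==i,z)))
    return out
def white(c):
    H=hsv(c); return (H[...,1]<70)&(H[...,2]>165)
E
python3 - <<'E'
from h import *
for n in ("top","scene"):
    c=cam(n); H=hsv(c); h,s,v=H[...,0],H[...,1],H[...,2]
    red=((h<6)|(h>174))&(s>150)&(v>60)
    print(n,"red",[b for b in blobs(c,red,.088,300)])
    W=(200,170,280,270) if n=="top" else (380,165,470,250)
    print(" handle",blobs(c,(s<90)&(v<95),.128,80,W))
    print(" white",blobs(c,white(c),.024,40,(200,120,480,300)))
    org=(h>=6)&(h<16)&(s>170)&(v>120); print(" orange",blobs(c,org,.056,20,(280,180,370,230)))
    yel=(h>=22)&(h<34)&(s>150)&(v>80); print(" yellow",blobs(c,yel,.044,20))
E
```

```text
top red [(np.int32(6035), array([237.2, 218.1]), array([547.3, 121.5, 210.8, 180.6,   6.5]))]
 handle [(np.int32(241), array([276.6, 195.6]), array([580.9,  19.9, 131.3,  13.2,   5.9])), (np.int32(297), array([231.8, 216. ]), array([547.6, 114.2, 105.1,  25. ,   6.5])), (np.int32(395), array([252.8, 265.8]), array([443.8,  86. , 139. ,  20.9,  89.6]))]
 white [(np.int32(279), array([369.3, 124.9]), array([ 770.9, -191.9,   93.7,   33. ,   88.9])), (np.int32(116), array([331.6, 251.5]), array([465.7, -95.6,  45.7,  19.9,   5.6])), (np.int32(125), array([401. , 257.9]), array([ 447.9, -260.7,   46.5,   19.7,  -14.4])), (np.int32(118), array([364.8, 262.7]), array([ 437.1, -174.3,   45.6,   19.7,   -7.7]))]
 orange [(np.int32(45), array([337.7, 194.6]), array([ 598.6, -111.5,   41.1,    5.6,   -8.9])), (np.int32(47), array([344.4, 195.3]), array([ 596.1, -126.8,   40.8,    6.3,   -9. ])), (np.int32(52), array([351.1, 196.2]), array([ 594.4, -142.8,   43.1,    6.4,   -8.1])), (np.int32(56), array([357.7, 197.5]), array([ 592. , -157.9,   43. ,    7.5,   -8.2]))]
 yellow [(np.int32(34), a
[... 654 characters left out ...]
ay([402.7, 205.2]), array([507.4,  75.7,  68.8,  18.1, -83.3])), (np.int32(96), array([203.3, 236.8]), array([ 714.6, -306.9,   42.3,   21.1,   26.4])), (np.int32(823), array([245.6, 263.2]), array([ 749.4, -197.9,   89.1,   54.8,  -78.8]))]
 orange [(np.int32(38), array([290.1, 201.8]), array([ 594. , -156.2,   39.7,    6.1,   -9.6])), (np.int32(73), array([295.4, 204.5]), array([ 597.1, -143.2,   44.8,   11.1,   -8.4])), (np.int32(74), array([301.9, 206.9]), array([ 599.7, -127.5,   41.2,   11.5,   -8.9])), (np.int32(79), array([308.3, 209.6]), array([ 602.2, -111.7,   44.4,   11.5,   -9.1]))]
 yellow [(np.int32(202), array([232.6, 146.9]), array([ 464.8, -351.7,   75.1,   35.5,   32. ]))]
```

Run:
```python
from h import *
st(); move([547.3,121.5,220],[180,0,6.5])
```

```text
t1.0 tcp [ 170.3 -523.   231.3] rot [180.   0.  18.] F [-0.8 -0.2 -1.4] op 85.3 q [-72.    5.   10.1  95.1  -0.   90. ]
xyz [ 13.951 -12.402   0.281] dr [1.000e-04 0.000e+00 2.014e-01] rows>= 14.9 / 1.3
```

step_arm(dr=[[0,0,0],[0,0,0],[0,0,0],[0,0,0],[0,0,0],[0,0,0],[0,0,0],[0,0,0]], xyz=[[0.4,-0.35,0],[1.2,-1.05,0],[2.0,-1.8,0],[3,-2.65,0],[4,-3.55,0.05],[5,-4.4,0.1],[6,-5.3,0.1],[7,-6.2,0.14]], gripper=[1,1,1,1,1,1,1,1])

```text
time: 1.8
ee_pos: [0.352, -0.213, 0.2264]
tcp_rot: [180.0, -0.0, 18.0]
wrist_force: [1.3, -0.1, -0.3]
opening: 0.0855
```

step_arm(dr=[[0,0,0.03],[0,0,0.06],[0,0,0.1],[0,0,0.14],[0,0,0.18],[0,0,0.2],[0,0,0.201],[0,0,0.201]], xyz=[[1,-0.9,0],[2,-1.8,0],[3,-2.7,0.05],[4,-3.6,0.1],[5,-4.5,0.1],[6,-5.4,0.1],[6.8,-6.05,0.14],[6.95,-6.2,0.14]], gripper=[1,1,1,1,1,1,1,1])

```text
time: 2.6
ee_pos: [0.5436, 0.0882, 0.2196]
tcp_rot: [-179.0, 0.0, 8.8]
wrist_force: [-0.7, 0.4, -0.3]
opening: 0.0855
```

Run:
```python
from h import *
st(); move([547.3,121.5,103],[180,0,6.5])
```

```text
t2.6 tcp [543.6  88.2 219.6] rot [-179.     0.     8.8] F [-0.7  0.4 -0.3] op 85.5 q [  8.7   4.9   8.7  93.8   1.  179.9]
xyz [ 0.219 -0.758  2.929] dr [-0.0174  0.001   0.0396] rows>= 2.4 / 0.3
```

step_arm(dr=[[0,0,-0.12],[0,0,-0.25],[0,0,-0.39],[0,0,-0.53],[0,0,-0.67],[0,0,-0.81],[0,0,-0.95],[0,0,-1.09]], xyz=[[0,0,0],[0,0,0],[0,0,0],[0,0,0],[0,0,0],[0,0,0],[0,0,0],[0,0,0]], gripper=[1,1,1,1,1,1,1,1])

```text
time: 3.4
ee_pos: [0.5423, 0.0852, 0.2205]
tcp_rot: [-179.5, -0.8, 71.3]
wrist_force: [-1.6, 0.2, 0.3]
opening: 0.0855
```

step_arm(dr=[[0,0,-0.14],[0,0,-0.28],[0,0,-0.42],[0,0,-0.56],[0,0,-0.7],[0,0,-0.84],[0,0,-0.98],[0,0,-1.12]], xyz=[[0,0,0],[0,0,0],[0,0,0],[0,0,0],[0,0,0],[0,0,0],[0,0,0],[0,0,0]], gripper=[1,1,1,1,1,1,1,1])

```text
time: 4.2
ee_pos: [0.5423, 0.0852, 0.2205]
tcp_rot: [179.4, -0.8, 135.4]
wrist_force: [-0.5, -0.7, 0.7]
opening: 0.0854
```

Run:
```python
from h import *
st(); move([547.3,121.5,180],[180,0,186.5])
```

```text
t4.2 tcp [542.3  85.2 220.5] rot [179.4  -0.8 135.4] F [-0.5 -0.7  0.7] op 85.4 q [ 8.4  4.6  8.5 93.9  1.  53. ]
xyz [0.535 0.725 1.027] dr [ 0.0151 -0.0082 -0.8911] rows>= 1.1 / 5.9
```

step_arm(dr=[[0.002,-0.001,-0.13],[0.004,-0.002,-0.26],[0.006,-0.003,-0.39],[0.008,-0.004,-0.52],[0.01,-0.006,-0.65],[0.013,-0.007,-0.78],[0.015,-0.008,-0.86],[0.015,-0.008,-0.891]], xyz=[[0.06,0.08,0.1],[0.12,0.17,0.25],[0.2,0.27,0.4],[0.28,0.37,0.55],[0.35,0.47,0.7],[0.43,0.58,0.85],[0.5,0.68,0.95],[0.535,0.725,1.03]], gripper=[1,1,1,1,1,1,1,1])

```text
time: 5.0
ee_pos: [0.5474, 0.1218, 0.1795]
tcp_rot: [180.0, -0.0, -173.7]
wrist_force: [-0.8, -0.2, 0.1]
opening: 0.0857
```

Run:
```python
from h import *
st(); move([547.3,121.5,103],[180,0,186.5])
```

```text
t5.0 tcp [547.4 121.8 179.5] rot [ 180.    -0.  -173.7] F [-0.8 -0.2  0.1] op 85.7 q [12.5  5.7  5.1 89.4  0.   6.2]
xyz [ 0.004 -0.009  1.913] dr [ 0.0002 -0.0005 -0.0033] rows>= 1.5 / 0.0
```

Descend onto the bar and close.

step_arm(dr=[[0,0,0],[0,0,0],[0,0,0],[0,0,0],[0,0,0],[0,0,0],[0,0,0],[0,0,0]], xyz=[[0,0,0.2],[0,0,0.5],[0,0,0.8],[0,0,1.1],[0,0,1.4],[0,0,1.7],[0,0,1.9],[0,0,1.9]], gripper=[1,1,1,1,1,1,1,1])

```text
time: 5.8
ee_pos: [0.5468, 0.1213, 0.1024]
tcp_rot: [-180.0, -0.1, -173.8]
wrist_force: [0.1, -0.1, 0.6]
opening: 0.0852
```

step_arm(dr=[[0,0,0],[0,0,0],[0,0,0],[0,0,0],[0,0,0],[0,0,0],[0,0,0],[0,0,0]], xyz=[[0,0,0],[0,0,0],[0,0,0],[0,0,0],[0,0,0],[0,0,0],[0,0,0],[0,0,0]], gripper=[0,0,0,0,0,0,0,0], squeeze=30)

```text
time: 6.6
ee_pos: [0.5475, 0.1223, 0.1042]
tcp_rot: [179.9, 0.0, -173.8]
wrist_force: [-0.3, 6.0, 1.3]
opening: 0.0113
```

Run:
```python
from h import *
st()
# arc in tool axes: tool y = chest +y for yaw 186.5 ; tool z down
y=lambda t:.0996+.115*np.cos(2.618-t); z=lambda t:.0645+.115*np.sin(2.618-t)
T=np.linspace(0,2.443,25)
for a,b,c_ in zip(range(25),(np.array([y(t) for t in T])-y(0))/.04,-(np.array([z(t) for t in T])-z(0))/.04):
    b0=8*((a-1)//8) if a else 0
    print(a,round((y(T[a])-y(T[b0]))/.04,3),round(-(z(T[a])-z(T[b0]))/.04,3))
```

```text
t6.6 tcp [547.5 122.3 104.2] rot [ 179.9    0.  -173.8] F [-0.3  6.   1.3] op 11.3 q [12.5  5.8 -3.1 81.1  0.1  6.3]
0 0.0 -0.0
1 0.159 -0.246
2 0.342 -0.474
3 0.547 -0.682
4 0.773 -0.868
5 1.016 -1.031
6 1.274 -1.168
7 1.546 -1.278
8 1.826 -1.36
9 0.288 -0.053
10 0.579 -0.076
11 0.872 -0.07
12 1.162 -0.034
13 1.447 0.031
14 1.724 0.125
15 1.99 0.247
16 2.243 0.395
17 0.236 0.173
18 0.453 0.369
19 0.649 0.586
20 0.822 0.822
21 0.971 1.074
22 1.092 1.34
23 1.186 1.617
24 1.252 1.902
```

step_arm(dr=[[0,0,0],[0,0,0],[0,0,0],[0,0,0],[0,0,0],[0,0,0],[0,0,0],[0,0,0]], xyz=[[0,0.16,-0.25],[0,0.34,-0.47],[0,0.55,-0.68],[0,0.77,-0.87],[0,1.02,-1.03],[0,1.27,-1.17],[0,1.55,-1.28],[0,1.83,-1.36]], gripper=[0,0,0,0,0,0,0,0])

```text
time: 7.4
ee_pos: [0.5392, 0.195, 0.1588]
tcp_rot: [-180.0, -0.0, -173.8]
wrist_force: [-0.6, -2.0, -6.8]
opening: 0.0111
```

Run:
```python
from h import *
cam("top","open1",(150,120,350,280),4)
st()
```

```text
t7.5 tcp [539.1 196.6 159.1] rot [ 179.9   -0.  -173.8] F [-3.1  1.6 -2.9] op 11.5 q [20.   7.4  4.7 87.3  0.1 13.8]
```

View pics/open1.png

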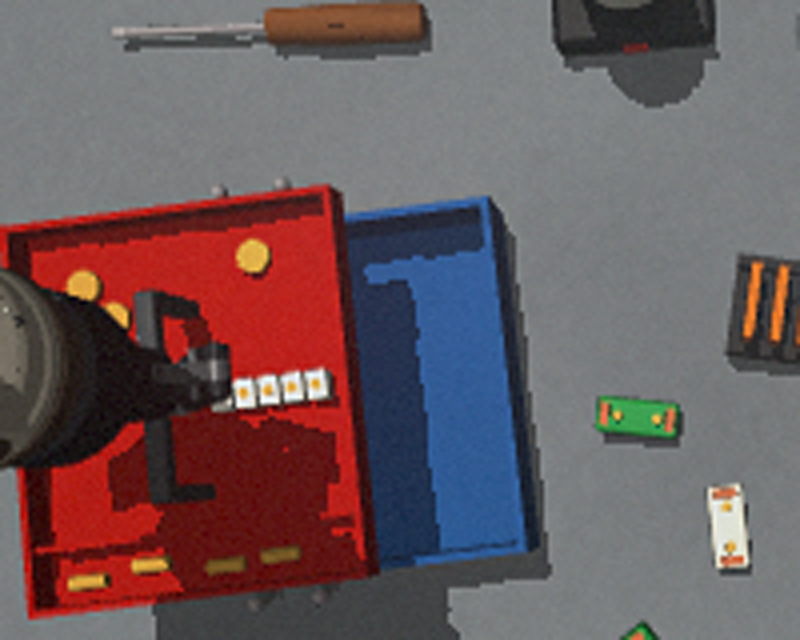

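The tray is swinging left as expected and the blue compartment shows at about (440,380). I continue along the arc.

step_arm(dr=[[0,0,0],[0,0,0],[0,0,0],[0,0,0],[0,0,0],[0,0,0],[0,0,0],[0,0,0]], xyz=[[0,0.29,-0.05],[0,0.58,-0.08],[0,0.87,-0.07],[0,1.16,-0.03],[0,1.45,0.03],[0,1.72,0.13],[0,1.99,0.25],[0,2.24,0.4]], gripper=[0,0,0,0,0,0,0,0])

```text
time: 8.25
ee_pos: [0.5293, 0.2847, 0.1426]
tcp_rot: [179.9, -0.0, -173.8]
wrist_force: [-5.6, -2.7, 0.4]
opening: 0.011
```

step_arm(dr=[[0,0,0],[0,0,0],[0,0,0],[0,0,0],[0,0,0],[0,0,0],[0,0,0],[0,0,0]], xyz=[[0,0.24,0.17],[0,0.45,0.37],[0,0.65,0.59],[0,0.82,0.82],[0,0.97,1.07],[0,1.09,1.34],[0,1.19,1.62],[0,1.25,1.88]], gripper=[0,0,0,0,0,0,0,0])

```text
time: 9.05
ee_pos: [0.5237, 0.3341, 0.0664]
tcp_rot: [180.0, -0.1, -173.8]
wrist_force: [-5.4, -3.3, 8.5]
opening: 0.0113
```

step_arm(dr=[[0,0,0],[0,0,0],[0,0,0],[0,0,0],[0,0,0],[0,0,0],[0,0,0],[0,0,0]], xyz=[[0,0,0],[0,0,0],[0,0,0],[0,0,0],[0,0,0],[0,0,0],[0,0,0],[0,0,0]], gripper=[0,0.4,0.8,1,1,1,1,1])

```text
time: 9.85
ee_pos: [0.5247, 0.333, 0.0671]
tcp_rot: [180.0, -0.0, -173.8]
wrist_force: [-1.1, -0.5, -0.4]
opening: 0.085
```

step_arm(dr=[[0,0,0],[0,0,0],[0,0,0],[0,0,0],[0,0,0],[0,0,0],[0,0,0],[0,0,0]], xyz=[[0,0,-0.3],[0,0,-0.8],[0,0,-1.5],[0,0,-2.2],[0,0,-2.9],[0,-0.5,-3.4],[0,-1,-3.5],[0,-1.5,-3.5]], gripper=[1,1,1,1,1,1,1,1])

```text
time: 10.65
ee_pos: [0.5315, 0.273, 0.2095]
tcp_rot: [179.9, 0.1, -173.8]
wrist_force: [0.5, 0.4, 0.1]
opening: 0.0853
```

Run:
```python
from h import *
cam("top","open2")
st(); move([447.5,-360.8,230],[180,0,174])
```

```text
t10.7 tcp [531.7 270.5 209.2] rot [-1.800e+02  1.000e-01 -1.739e+02] F [ 2.1 -0.8  1.2] op 85.4 q [27.  11.  14.3 93.2 -0.  20.9]
xyz [  3.768 -15.47   -0.526] dr [1.000e-04 1.900e-03 2.111e-01] rows>= 12.7 / 1.4
```

View pics/open2.png

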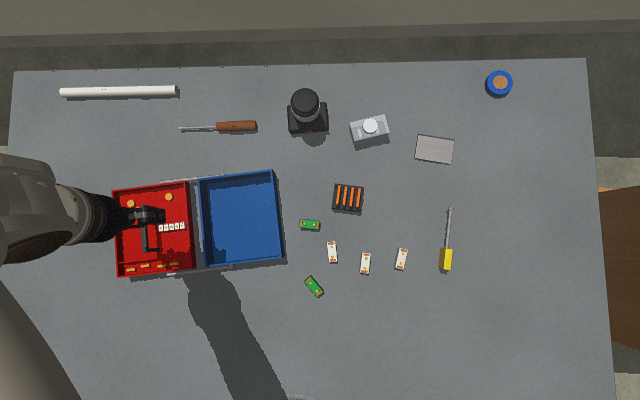

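The tray is fully open. It lies red at (153,228), and the blue compartment is empty at (240,217). Next I refine the spindle pose.

Run:
```python
from h import *
c=cam("top","sp",(410,190,490,290),6); H=hsv(c); h,s,v=H[...,0],H[...,1],H[...,2]
for th in (80,150,180,200): print(th,blobs(c,(h>=22)&(h<34)&(s>150)&(v>th),.044,20,(430,230,470,280)))
# rod axis
g=v[200:250,435:465].astype(int)
for r in range(200,250,5):
    print(r,v[r,440:458].tolist())
```

```text
80 [(np.int32(179), array([447., 258.]), array([ 447.5, -360.2,   48.3,   27.6,   -2.5]))]
150 [(np.int32(157), array([447.6, 258.8]), array([ 446.9, -363.9,   48.5,   16.9,   -8.8]))]
180 [(np.int32(147), array([447.5, 258.8]), array([ 446.8, -363.6,   48.2,   15.9,   -8.9]))]
200 [(np.int32(142), array([447.6, 258.8]), array([ 446.8, -363.7,   46.9,   15.6,   -8.9]))]
200 [125, 122, 125, 123, 124, 124, 124, 121, 121, 119, 119, 124, 127, 124, 126, 124, 124, 126]
205 [125, 124, 125, 124, 124, 124, 123, 120, 124, 121, 124, 124, 126, 127, 123, 126, 124, 121]
210 [122, 124, 123, 125, 123, 126, 120, 75, 72, 102, 132, 115, 104, 123, 122, 124, 123, 124]
215 [127, 121, 128, 122, 124, 124, 127, 75, 77, 147, 168, 110, 122, 125, 124, 125, 124, 127]
220 [119, 123, 126, 125, 126, 125, 123, 68, 126, 176, 138, 122, 125, 121, 124, 122, 123, 122]
225 [124, 122, 125, 126, 120, 128, 70, 78, 147, 165, 106, 126, 123, 119, 127, 122, 126, 123]
230 [123, 121, 121, 126, 123, 80, 70, 131, 177, 144, 123, 123, 124, 125, 127, 127, 126, 126]
235 [124, 123, 126, 124, 123, 70, 81, 150, 153, 105, 125, 121, 125, 125, 124, 123, 121, 123]
240 [122, 119, 121, 127, 70, 62, 133, 175, 139, 121, 124, 122, 124, 127, 121, 123, 124, 127]
245 [128, 124, 124, 127, 72, 85, 154, 152, 96, 124, 123, 122, 124, 125, 120, 119, 120, 122]
```

View pics/sp.png

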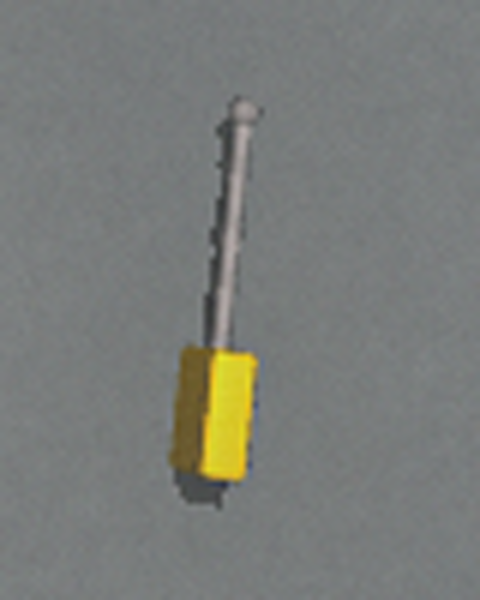

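Run:
```python
from h import *
c=cam("top"); P=pw(c,[(449.7,215),(448.2,230),(446.4,245)],.024); print(np.round(P*1000,1), np.degrees(np.arctan2(*(P[0]-P[2])[[1,0]])))
d=np.array([np.cos(np.radians(-8.9)),np.sin(np.radians(-8.9))]); print(np.array([446.8,-363.7])+d*100)
st(); move([446.8,-363.7,120],[180,0,171.5])
```

```text
[[ 549.3 -379.7   24. ]
 [ 513.5 -374.5   24. ]
 [ 478.  -368.7   24. ]] -8.788281769949629
[ 545.59598658 -379.17103863]
t10.8 tcp [531.3 272.7 208.3] rot [ 1.800e+02  1.000e-01 -1.739e+02] F [-0.2  0.4 -0.3] op 85.5 q [27.2 11.1 14.3 93.2  0.  21.1]
xyz [  3.787 -15.599   2.192] dr [0.0008 0.0008 0.2543] rows>= 13.0 / 1.7
```

step_arm(dr=[[0,0,0.03],[0,0,0.06],[0,0,0.09],[0,0,0.12],[0,0,0.15],[0,0,0.18],[0,0,0.22],[0,0,0.255]], xyz=[[0.1,-0.5,0],[0.4,-1.5,0],[0.7,-2.6,0],[1,-3.7,0],[1.3,-4.8,0],[1.5,-5.9,0],[1.8,-7,0],[2,-8,0]], gripper=[1,1,1,1,1,1,1,1])

```text
time: 11.6
ee_pos: [0.4855, -0.0545, 0.2077]
tcp_rot: [180.0, 0.0, 171.5]
wrist_force: [0.9, 0.0, -0.8]
opening: 0.0853
```

Run:
```python
from h import *
st(); move([446.8,-363.7,120],[180,0,171.2])
```

```text
t11.6 tcp [485.5 -54.5 207.7] rot [180.    0.  171.5] F [ 0.9  0.  -0.8] op 85.3 q [-6.4 -3.9 -1.5 92.4  0.   2.1]
xyz [-0.187 -7.788  2.189] dr [0.0003 0.0004 0.0049] rows>= 6.5 / 0.0
```

step_arm(dr=[[0,0,0],[0,0,0],[0,0,0],[0,0,0],[0,0,0],[0,0,0],[0,0,0.005],[0,0,0.005]], xyz=[[0,-1,0],[0,-2.1,0.2],[0,-3.2,0.5],[-0.1,-4.3,0.8],[-0.1,-5.4,1.2],[-0.15,-6.5,1.6],[-0.18,-7.3,2],[-0.18,-7.6,2.2]], gripper=[1,1,1,1,1,1,0.8,0.7])

```text
time: 12.4
ee_pos: [0.4478, -0.3569, 0.1173]
tcp_rot: [179.9, -0.1, 171.1]
wrist_force: [-0.6, 0.9, -0.3]
opening: 0.0604
```

Run:
```python
from h import *
st(); move([446.8,-363.7,8],[180,0,171.2])
```

```text
t12.4 tcp [ 447.8 -356.9  117.3] rot [ 1.799e+02 -1.000e-01  1.711e+02] F [-0.6  0.9 -0.3] op 60.4 q [-38.5   7.4   0.1  82.8  -0.  -29.7]
xyz [-0.007 -0.176  2.733] dr [ 0.0009 -0.0019 -0.001 ] rows>= 2.2 / 0.0
```

step_arm(dr=[[0,0,0],[0,0,0],[0,0,0],[0,0,0],[0,0,0],[0,0,0],[0,0,0],[0,0,0]], xyz=[[0,-0.17,0.2],[0,-0.17,0.5],[0,-0.17,0.8],[0,-0.17,1],[0,-0.17,1.2],[0,-0.17,1.35],[0,-0.17,1.35],[0,-0.17,1.35]], gripper=[0.7,0.7,0.7,0.7,0.7,0.7,0.7,0.7])

```text
time: 13.2
ee_pos: [0.4474, -0.3618, 0.0653]
tcp_rot: [180.0, -0.0, 171.3]
wrist_force: [0.1, 0.0, -0.4]
opening: 0.0596
```

Run:
```python
from h import *
st(); move([446.8,-363.7,8],[180,0,171.2])
```

```text
t13.2 tcp [ 447.4 -361.8   65.3] rot [180.   -0.  171.3] F [ 0.1  0.  -0.4] op 59.6 q [-39.    8.4  -4.5  77.1   0.  -30.2]
xyz [ 0.007 -0.05   1.432] dr [ 0.     -0.      0.0012] rows>= 1.1 / 0.0
```

step_arm(dr=[[0,0,0],[0,0,0],[0,0,0],[0,0,0],[0,0,0],[0,0,0],[0,0,0],[0,0,0]], xyz=[[0,-0.05,0.2],[0,-0.05,0.45],[0,-0.05,0.7],[0,-0.05,0.95],[0,-0.05,1.2],[0,-0.05,1.4],[0,-0.05,1.42],[0,-0.05,1.42]], gripper=[0.7,0.7,0.7,0.7,0.7,0.7,0.7,0.7])

```text
time: 14.0
ee_pos: [0.4469, -0.3637, 0.0081]
tcp_rot: [180.0, -0.0, 171.3]
wrist_force: [-0.0, 0.7, 0.6]
opening: 0.0598
```

step_arm(dr=[[0,0,0],[0,0,0],[0,0,0],[0,0,0],[0,0,0],[0,0,0],[0,0,0],[0,0,0]], xyz=[[0,0,0],[0,0,0],[0,0,0],[0,0,0],[0,0,0],[0,0,0],[0,0,0],[0,0,0]], gripper=[0.5,0.3,0,0,0,0,0,0], squeeze=60)

```text
time: 14.8
ee_pos: [0.4473, -0.364, 0.0088]
tcp_rot: [-180.0, 0.0, 171.3]
wrist_force: [-0.3, -1.3, 5.2]
opening: 0.0173
```

Run:
```python
from h import *
st()
```

```text
t14.8 tcp [ 447.3 -364.     8.8] rot [-180.     0.   171.3] F [-0.3 -1.3  5.2] op 17.3 q [-39.1  10.2  -8.9  70.9  -0.  -30.4]
```

step_arm(dr=[[0,0,0],[0,0,0],[0,0,0],[0,0,0],[0,0,0],[0,0,0],[0,0,0],[0,0,0]], xyz=[[0,0,-0.2],[0,0,-0.5],[0,0,-0.9],[0,0,-1.3],[0,0,-1.7],[0,0,-2.1],[0,0,-2.5],[0,0,-2.7]], gripper=[0,0,0,0,0,0,0,0])

```text
time: 15.6
ee_pos: [0.4474, -0.3641, 0.1184]
tcp_rot: [-179.9, 0.1, 171.3]
wrist_force: [0.5, 0.4, -0.4]
opening: 0.0171
```

Run:
```python
from h import *
st();d=np.array([np.cos(np.radians(82)),np.sin(np.radians(82))]);C=np.array([595.5,-135])
move([*(C-185*d),117],[180,0,262])
cam("scene","lift1",(150,80,350,230),4)
```

```text
t15.6 tcp [ 447.4 -364.1  118.4] rot [-1.799e+02  1.000e-01  1.713e+02] F [ 0.5  0.4 -0.4] op 17.1 q [-39.1   7.8   0.6  82.8   0.  -30.4]
xyz [-2.849  1.599  0.039] dr [-1.9000e-03  5.0000e-04 -1.5836e+00] rows>= 2.6 / 10.6
```

View pics/lift1.png

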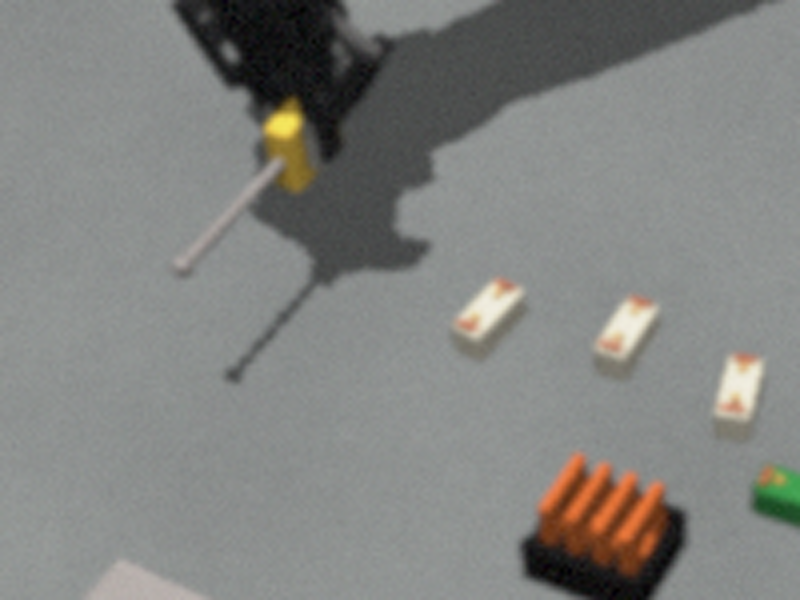

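The spindle is held and lifted, with its rod level. Next I turn it to point along the rack line.

step_arm(dr=[[0,0,-0.05],[0,0,-0.15],[0,0,-0.27],[0,0,-0.4],[0,0,-0.53],[0,0,-0.66],[0,0,-0.78],[0,0,-0.9]], xyz=[[-0.1,0.05,0],[-0.4,0.2,0],[-0.8,0.4,0],[-1.2,0.65,0],[-1.6,0.9,0],[-2,1.15,0],[-2.4,1.35,0],[-2.6,1.45,0]], gripper=[0,0,0,0,0,0,0,0])

```text
time: 16.45
ee_pos: [0.5595, -0.3214, 0.1153]
tcp_rot: [179.9, -0.0, -136.8]
wrist_force: [-0.5, 0.3, -1.7]
opening: 0.0172
```

Run:
```python
from h import *
st();d=np.array([np.cos(np.radians(82)),np.sin(np.radians(82))]);C=np.array([595.5,-135])
move([*(C-185*d),70],[180,0,262])
```

```text
t16.4 tcp [ 559.5 -321.4  115.3] rot [ 179.9   -0.  -136.8] F [-0.5  0.3 -1.7] op 17.2 q [-29.9  17.5  11.7  84.3   0.  -73. ]
xyz [-0.242 -0.117  1.133] dr [ 1.300e-03  3.000e-04 -6.778e-01] rows>= 0.9 / 4.5
```

step_arm(dr=[[0,0,-0.12],[0,0,-0.25],[0,0,-0.38],[0,0,-0.5],[0,0,-0.6],[0,0,-0.66],[0,0,-0.678],[0,0,-0.678]], xyz=[[-0.05,0,0.1],[-0.1,-0.05,0.3],[-0.2,-0.1,0.5],[-0.24,-0.12,0.7],[-0.24,-0.12,0.9],[-0.24,-0.12,1],[-0.24,-0.12,1.1],[-0.24,-0.12,1.13]], gripper=[0,0,0,0,0,0,0,0])

```text
time: 17.25
ee_pos: [0.5685, -0.319, 0.0701]
tcp_rot: [179.9, 0.0, -98.4]
wrist_force: [-0.4, -0.4, -1.1]
opening: 0.0173
```

Run:
```python
from h import *
st();d=np.array([np.cos(np.radians(82)),np.sin(np.radians(82))]);C=np.array([595.5,-135])
move([*(C-185*d),20.5],[180,0,262])
c=cam("top","al1",(300,160,460,280),5)
print(wp(c,[[*(C/1000),.034]]))
c=cam("scene","al1s",(180,140,340,260),5)
```

```text
t17.2 tcp [ 568.5 -319.    70.1] rot [179.9   0.  -98.4] F [-0.4 -0.4 -1.1] op 17.3 q [ -29.3   18.9    8.5   79.7    0.  -110.9]
xyz [-0.024 -0.029  1.24 ] dr [ 0.0014  0.0006 -0.0065] rows>= 1.0 / 0.0
[[347.35625149 196.68264604]]
```

View pics/al1.png

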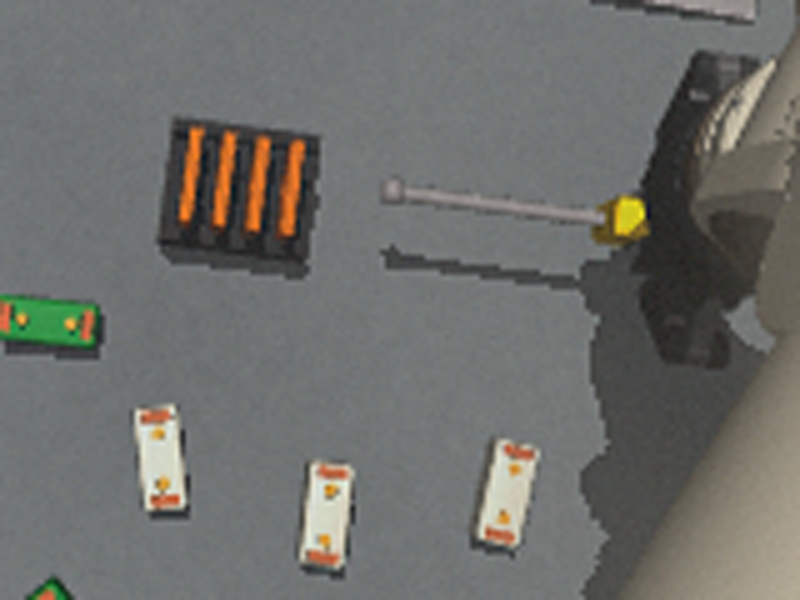

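View pics/al1s.png

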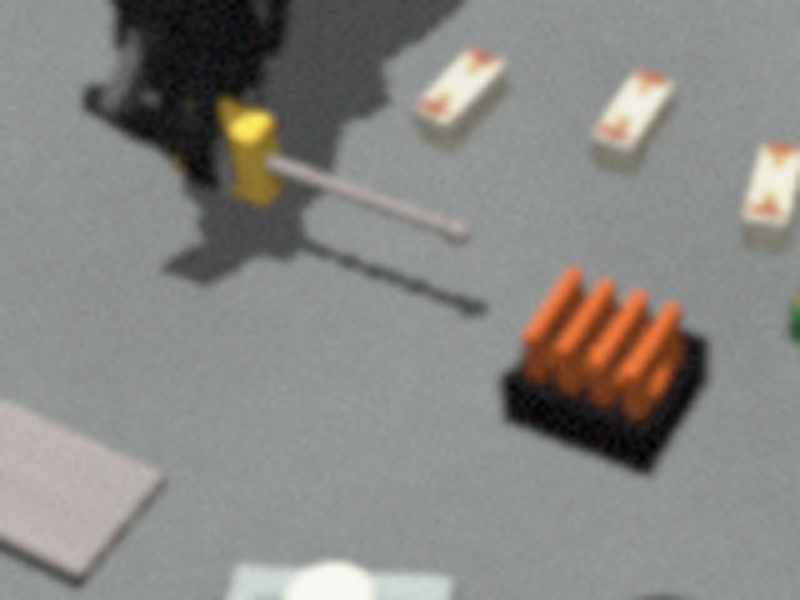

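step_arm(dr=[[0,0,0],[0,0,0],[0,0,0],[0,0,0],[0,0,0],[0,0,-0.0065],[0,0,-0.0065],[0,0,-0.0065]], xyz=[[0,0,0.2],[0,0,0.4],[0,0,0.6],[0,0,0.8],[0,0,1],[-0.02,-0.03,1.2],[-0.02,-0.03,1.22],[-0.02,-0.03,1.22]], gripper=[0,0,0,0,0,0,0,0])

```text
time: 18.15
ee_pos: [0.5701, -0.3185, 0.0219]
tcp_rot: [180.0, 0.0, -97.9]
wrist_force: [-0.1, 0.6, -1.3]
opening: 0.0168
```

Run:
```python
from h import *
o=st();d=np.array([np.cos(np.radians(82)),np.sin(np.radians(82))]);C=np.array([595.5,-135])
move([*(C-185*d),20.8],[180,0,262])
T=o["ee_pos"]*1000; y=np.radians(o["tcp_rot"][2]+180); e=np.array([np.cos(y),np.sin(y)])
tip=np.array([*(T[:2]+120*e),T[2]+13.2]); print("tip pred",tip)
for n in ("top","scene"):
    c=cam(n); uv=wp(c,tip/1000)[0]; hole=wp(c,[[*(C-24*d)/1000,.034],[*(C+24*d)/1000,.034]]); print(n,uv,hole)
    u,v=uv.astype(int); im=c["image"][v-40:v+40,u-50:u+70,::-1] if n=="top" else c["image"][v-40:v+50,u-40:u+80,::-1]
    x0,y0=(u-50,v-40) if n=="top" else (u-40,v-40)
    im=cv2.resize(im,None,fx=6,fy=6,interpolation=cv2.INTER_CUBIC)
    for p in (uv,*hole): cv2.circle(im,tuple(((p-[x0,y0]+.5)*6).astype(int)),2,(255,0,255),-1)
    print(x0,y0); cv2.imwrite(f"pics/ins_{n}.png",im)
```

```text
t18.1 tcp [ 570.1 -318.5   21.9] rot [180.    0.  -97.9] F [-0.1  0.6 -1.3] op 16.8 q [ -29.2   20.     4.5   74.6    0.  -111.2]
xyz [-0.006  0.01   0.028] dr [0.0007 0.0003 0.0009] rows>= 0.0 / 0.0
tip pred [ 586.69574984 -199.65437018   35.10600243]
top [374.49447149 199.9492958 ] [[357.2917102  197.94109154]
 [337.44510518 195.42728001]]
324 159
scene [273.55466729 200.84835803] [[290.10588141 207.10362031]
 [309.692116   214.27401402]]
233 160
```

View pics/ins_scene.png

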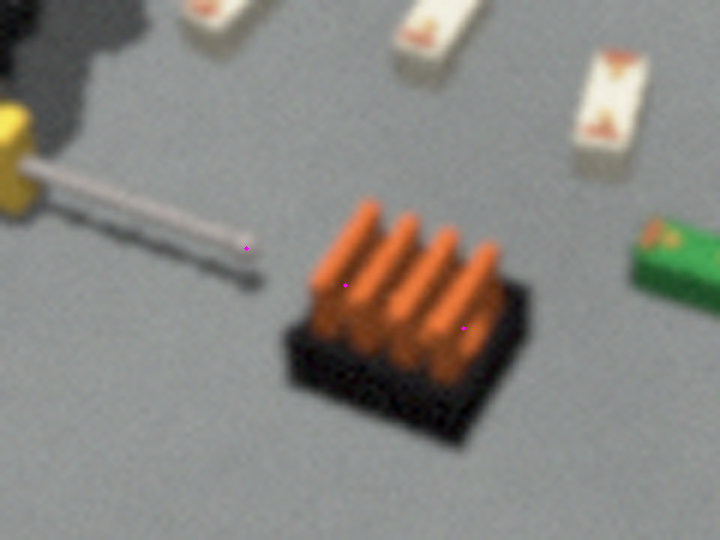

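```bash
ls pics
```

```text
al1.png
al1s.png
ins_scene.png
ins_top.png
lift1.png
open1.png
open2.png
s1.png
s2.png
scene0.png
sp.png
t1.png
t2.png
top0.png
```

View pics/ins_top.png

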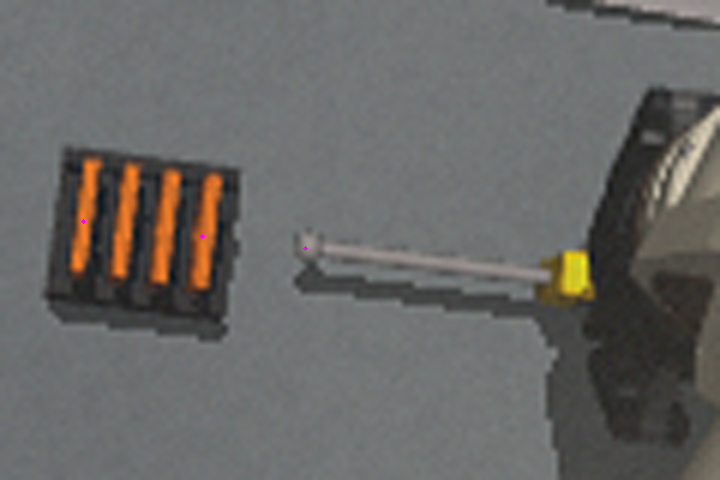

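step_arm(dr=[[0,0,0],[0,0,0],[0,0,0],[0,0,0],[0,0,0],[0,0,0],[0,0,0],[0,0,0]], xyz=[[-0.1,0.02,0.03],[-0.25,0.02,0.03],[-0.4,0.02,0.03],[-0.55,0.02,0.03],[-0.7,0.02,0.03],[-0.85,0.02,0.03],[-1,0.02,0.03],[-1.15,0.02,0.03]], gripper=[0,0,0,0,0,0,0,0])

```text
time: 19.05
ee_pos: [0.5758, -0.2724, 0.021]
tcp_rot: [180.0, 0.0, -97.9]
wrist_force: [0.7, -0.2, -1.1]
opening: 0.0174
```

Run:
```python
from h import *
o=st();d=np.array([np.cos(np.radians(82)),np.sin(np.radians(82))]);C=np.array([595.5,-135])
move([*(C-68*d),20.8],[180,0,262])
c=cam("top","in2",(320,160,420,240),7)
c=cam("scene","in2s",(250,170,350,250),7)
```

```text
t19.1 tcp [ 575.8 -272.4   21. ] rot [180.    0.  -97.9] F [ 0.7 -0.2 -1.1] op 17.4 q [ -25.3   17.8    1.7   73.9    0.  -107.4]
xyz [-1.77  -0.01   0.005] dr [0.0002 0.0002 0.0009] rows>= 1.4 / 0.0
```

View pics/in2.png

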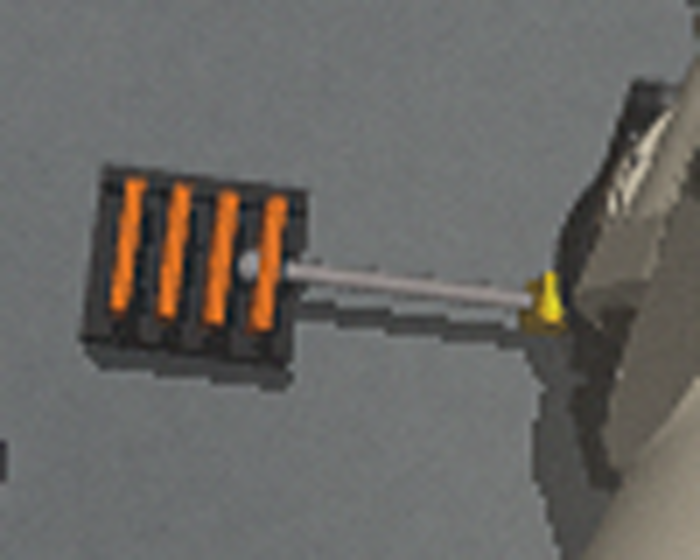

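View pics/in2s.png

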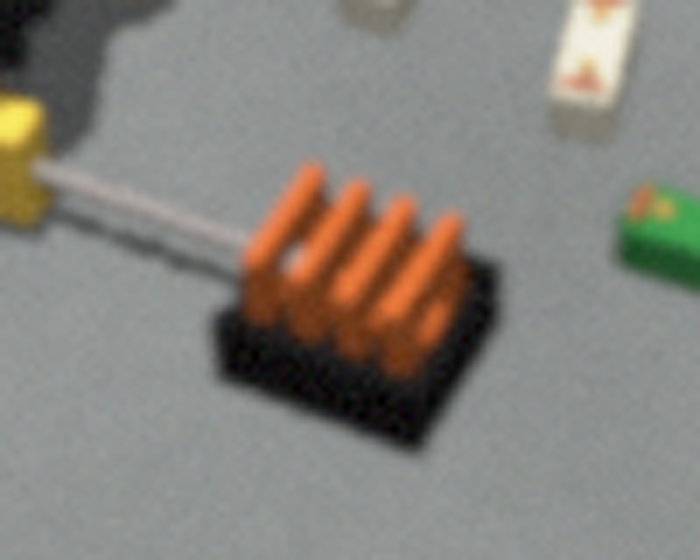

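The ball tip is through the first plate, at (248,263) in the top crop, with no force. I push on slowly.

step_arm(dr=[[0,0,0],[0,0,0],[0,0,0],[0,0,0],[0,0,0],[0,0,0],[0,0,0],[0,0,0]], xyz=[[-0.1,0,0],[-0.22,0,0],[-0.34,0,0],[-0.46,0,0],[-0.58,0,0],[-0.7,0,0],[-0.82,0,0],[-0.9,0,0]], gripper=[0,0,0,0,0,0,0,0])

```text
time: 19.95
ee_pos: [0.5808, -0.2368, 0.021]
tcp_rot: [180.0, 0.0, -97.9]
wrist_force: [-0.8, -0.5, -1.5]
opening: 0.017
```

step_arm(dr=[[0,0,0],[0,0,0],[0,0,0],[0,0,0],[0,0,0],[0,0,0],[0,0,0],[0,0,0]], xyz=[[-0.1,0,0],[-0.22,0,0],[-0.34,0,0],[-0.46,0,0],[-0.58,0,0],[-0.7,0,0],[-0.8,0,0],[-0.85,0,0]], gripper=[0,0,0,0,0,0,0,0])

```text
time: 20.75
ee_pos: [0.5855, -0.2031, 0.021]
tcp_rot: [180.0, 0.0, -97.9]
wrist_force: [-0.5, -0.4, -1.2]
opening: 0.0172
```

Run:
```python
from h import *
o=st();d=np.array([np.cos(np.radians(82)),np.sin(np.radians(82))]);C=np.array([595.5,-135])
move([*(C-68*d),20.8],[180,0,262])
c=cam("top","in3",(300,160,400,240),7)
c=cam("scene","in3s",(250,170,350,250),7)
```

```text
t20.8 tcp [ 585.5 -203.1   21. ] rot [180.    0.  -97.9] F [-0.5 -0.4 -1.2] op 17.2 q [ -19.1   15.5   -1.1   73.3    0.  -101.2]
xyz [-0.022 -0.01   0.006] dr [0.0002 0.0002 0.0012] rows>= 0.0 / 0.0
```

View pics/in3.png

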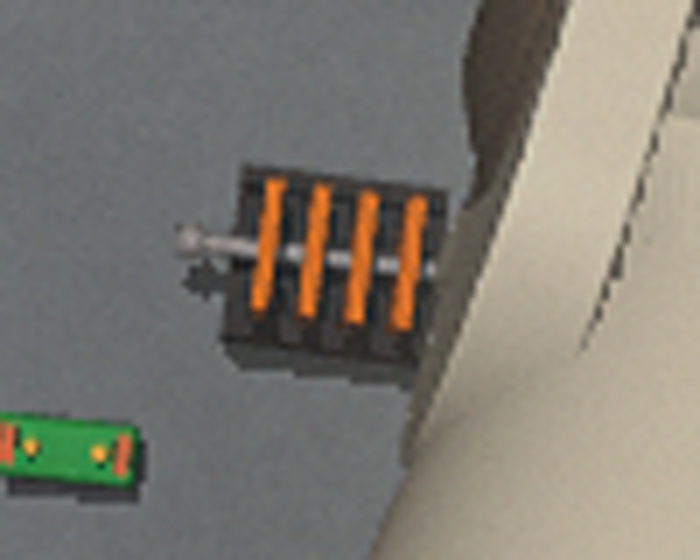

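View pics/in3s.png

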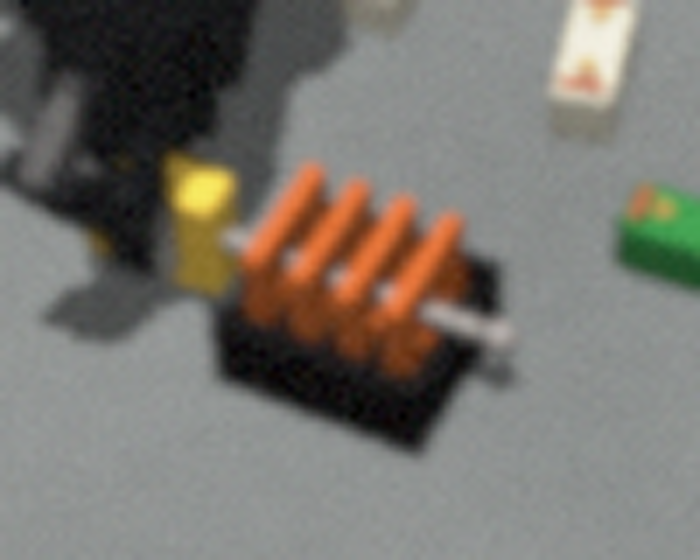

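The rod runs through all four plates and the ball shows at (188,240). I lift slowly.

step_arm(dr=[[0,0,0],[0,0,0],[0,0,0],[0,0,0],[0,0,0],[0,0,0],[0,0,0],[0,0,0]], xyz=[[0,0,-0.05],[0,0,-0.1],[0,0,-0.16],[0,0,-0.25],[0,0,-0.35],[0,0,-0.45],[0,0,-0.6],[0,0,-0.75]], gripper=[0,0,0,0,0,0,0,0])

```text
time: 21.65
ee_pos: [0.5855, -0.2036, 0.0516]
tcp_rot: [180.0, 0.0, -98.0]
wrist_force: [0.3, 1.2, -1.9]
opening: 0.0175
```

step_arm(dr=[[0,0,0],[0,-0.01,0],[0,-0.03,0],[0,-0.05,0],[0,-0.07,0],[0,-0.09,0],[0,-0.11,0],[0,-0.12,0]], xyz=[[0,0,-0.15],[0,0,-0.35],[0,0,-0.6],[0,0,-0.85],[0,0,-1.1],[0,0,-1.4],[0,0,-1.7],[0,0,-1.9]], gripper=[0,0,0,0,0,0,0,0])

```text
time: 22.45
ee_pos: [0.5857, -0.204, 0.1285]
tcp_rot: [-180.0, 6.9, -98.0]
wrist_force: [0.6, 0.3, -1.7]
opening: 0.0173
```

Run:
```python
from h import *
st()
c=cam("top","li3",(280,140,400,240),6)
c=cam("scene","li3s",(230,120,350,220),6)
```

```text
t22.4 tcp [ 585.7 -204.   128.5] rot [-180.     6.9  -98. ] F [ 0.6  0.3 -1.7] op 17.3 q [ -22.3   15.4   10.4   86.7    6.7 -104.4]
```

View pics/li3.png

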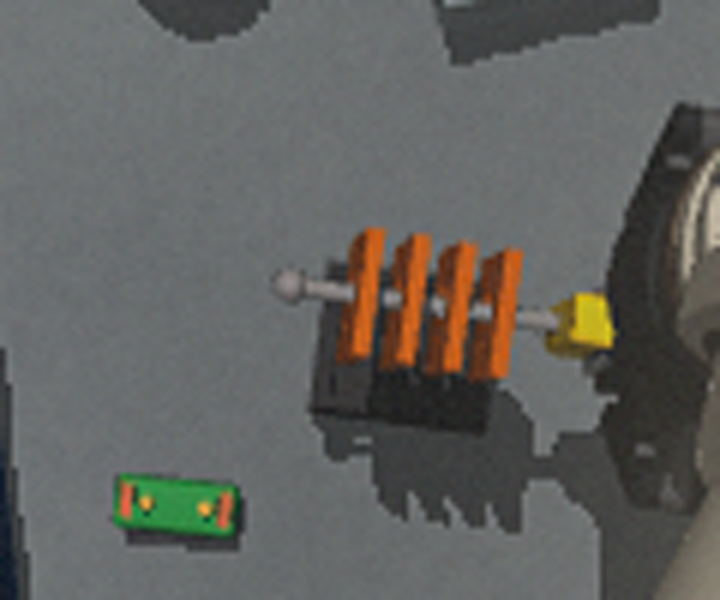

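View pics/li3s.png

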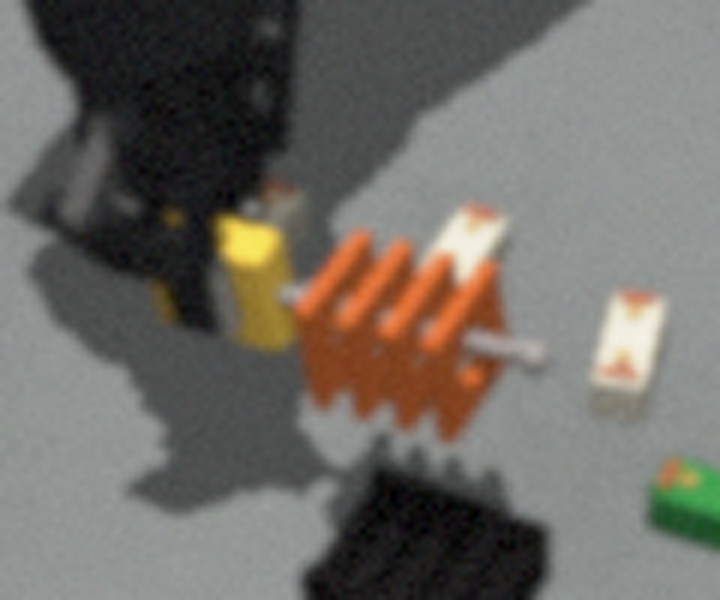

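All four plates hang on the rod (top crop x 350–520) and the rack is empty. I carry them to the chest.

Run:
```python
from h import *
move([500.4,73.9,150],[-180,6.9,186.5])
```

```text
xyz [-6.606  3.083  0.251] dr [1.5670e-01 8.0000e-04 1.3087e+00] rows>= 5.8 / 8.8
```

step_arm(dr=[[0.003,0,0.02],[0.008,0,0.07],[0.014,0,0.12],[0.021,0,0.18],[0.03,0,0.25],[0.038,0,0.32],[0.047,0,0.39],[0.055,0,0.46]], xyz=[[-0.1,0.05,0],[-0.35,0.15,0.01],[-0.6,0.28,0.02],[-0.9,0.42,0.03],[-1.25,0.58,0.05],[-1.6,0.75,0.06],[-1.95,0.9,0.07],[-2.3,1.07,0.09]], gripper=[0,0,0,0,0,0,0,0])

```text
time: 23.35
ee_pos: [0.5551, -0.1057, 0.1338]
tcp_rot: [179.9, 6.9, -124.7]
wrist_force: [-1.1, 0.1, -2.0]
opening: 0.0171
```

Run:
```python
from h import *
st();move([500.4,73.9,150],[-180,6.9,186.5])
```

```text
t23.4 tcp [ 555.1 -105.7  133.8] rot [ 179.9    6.9 -124.7] F [-1.1  0.1 -2. ] op 17.1 q [-14.    3.7  -2.3  81.7   6.4 -69.2]
xyz [-2.94   3.68  -0.048] dr [ 0.1036 -0.0015  0.8455] rows>= 3.8 / 5.7
```

step_arm(dr=[[0.008,0,0.07],[0.017,0,0.14],[0.026,0,0.21],[0.034,0,0.28],[0.043,0,0.35],[0.052,0,0.42],[0.058,0,0.47],[0.062,0,0.5]], xyz=[[-0.25,0.31,0],[-0.5,0.62,0],[-0.75,0.93,-0.01],[-1,1.25,-0.02],[-1.25,1.56,-0.02],[-1.5,1.87,-0.02],[-1.7,2.1,-0.03],[-1.8,2.25,-0.03]], gripper=[0,0,0,0,0,0,0,0])

```text
time: 24.15
ee_pos: [0.5211, 0.0043, 0.1438]
tcp_rot: [-180.0, 6.8, -153.5]
wrist_force: [0.3, -0.0, -0.8]
opening: 0.0173
```

Run:
```python
from h import *
st();move([500.4,73.9,150],[-180,6.9,186.5])
c=cam("top","car2",(220,120,380,240),5)
```

```text
t24.1 tcp [521.1   4.3 143.8] rot [-180.     6.8 -153.5] F [ 0.3 -0.  -0.8] op 17.3 q [ -1.3  -6.1 -10.9  79.1   3.2 -27.6]
xyz [-0.331  1.789 -0.117] dr [ 0.0414 -0.0009  0.3473] rows>= 1.5 / 2.3
```

View pics/car2.png

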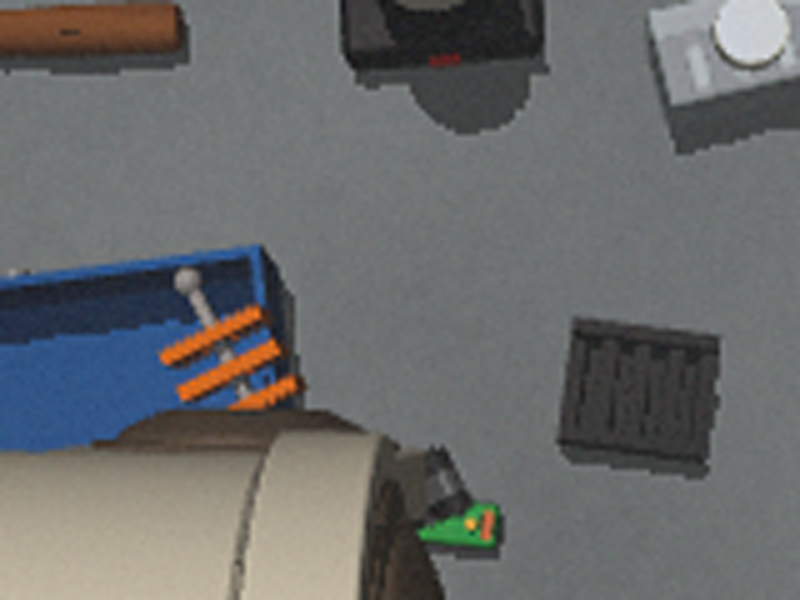

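step_arm(dr=[[0.007,0,0.06],[0.014,0,0.12],[0.022,0,0.18],[0.029,0,0.24],[0.035,0,0.29],[0.039,0,0.33],[0.041,0,0.347],[0.041,0,0.347]], xyz=[[-0.05,0.3,-0.02],[-0.1,0.6,-0.04],[-0.17,0.9,-0.06],[-0.23,1.2,-0.08],[-0.28,1.5,-0.1],[-0.31,1.68,-0.11],[-0.33,1.78,-0.11],[-0.33,1.79,-0.11]], gripper=[0,0,0,0,0,0,0,0])

```text
time: 25.0
ee_pos: [0.5008, 0.0729, 0.1499]
tcp_rot: [-180.0, 6.9, -173.3]
wrist_force: [0.5, -0.0, -0.7]
opening: 0.0173
```

Run:
```python
from h import *
st();move([500.4,73.9,90],[-180,2,186.5])
```

```text
t25.0 tcp [500.8  72.9 149.9] rot [-180.     6.9 -173.3] F [ 0.5 -0.  -0.7] op 17.3 q [  8.4  -8.9 -12.8  79.3  -0.2   1.7]
xyz [0.186 0.025 1.485] dr [0.0001 0.0848 0.0031] rows>= 1.2 / 0.6
```

step_arm(dr=[[0,0,0],[0,0.01,0],[0,0.02,0],[0,0.03,0],[0,0.045,0],[0,0.06,0.003],[0,0.075,0.003],[0,0.085,0.003]], xyz=[[0.02,0,0.15],[0.05,0,0.4],[0.08,0.01,0.65],[0.11,0.02,0.9],[0.14,0.02,1.15],[0.17,0.02,1.35],[0.186,0.025,1.45],[0.186,0.025,1.485]], gripper=[0,0,0,0,0,0,0,0])

```text
time: 25.8
ee_pos: [0.5007, 0.0735, 0.0897]
tcp_rot: [180.0, 1.9, -173.6]
wrist_force: [-0.2, 0.3, -1.8]
opening: 0.0173
```

Run:
```python
from h import *
st();move([500.4,73.9,40],[-180,1.0,186.5])
c=cam("top","pl1",(180,150,300,280),5)
c=cam("scene","pl1s",(340,120,500,260),4)
```

```text
t25.8 tcp [500.7  73.5  89.7] rot [ 180.     1.9 -173.6] F [-0.2  0.3 -1.8] op 17.3 q [  8.4  -3.4 -14.   77.4  -0.1   1.9]
xyz [0.047 0.01  1.242] dr [ 0.      0.0158 -0.0009] rows>= 1.0 / 0.1
```

View pics/pl1.png

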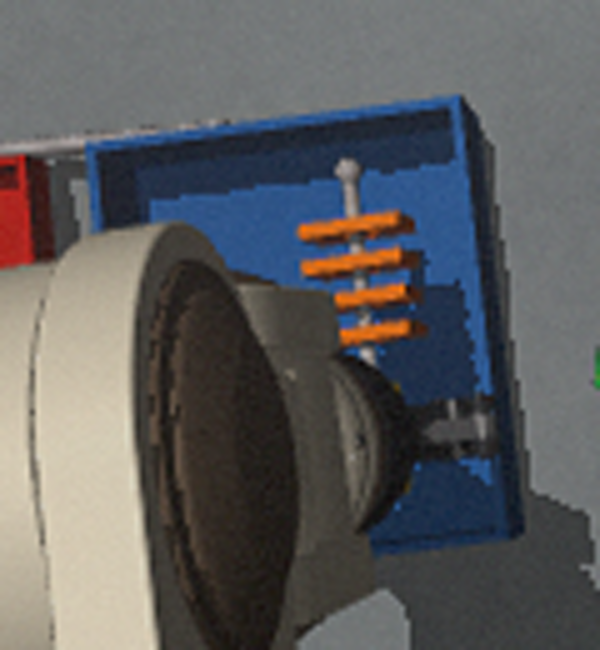

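View pics/pl1s.png

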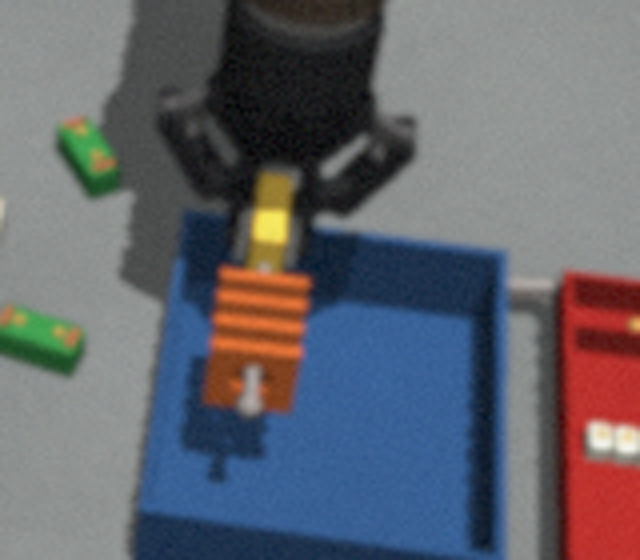

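step_arm(dr=[[0,0,0],[0,0,0],[0,0,0],[0,0.005,0],[0,0.005,0],[0,0.01,0],[0,0.015,0],[0,0.015,0]], xyz=[[0,0.05,0.1],[0.01,0.1,0.3],[0.02,0.18,0.5],[0.03,0.18,0.7],[0.04,0.18,0.9],[0.05,0.18,1.1],[0.05,0.18,1.2],[0.05,0.18,1.24]], gripper=[0,0,0,0,0,0,0,0])

```text
time: 26.7
ee_pos: [0.4995, 0.0806, 0.04]
tcp_rot: [180.0, 1.1, -173.6]
wrist_force: [-0.8, 0.1, -2.4]
opening: 0.0173
```

Run:
```python
from h import *
st();move([500,80.8,15],[-180,0.3,186.5])
c=cam("scene","pl2s",(340,120,500,260),4)
```

```text
t26.7 tcp [499.5  80.6  40. ] rot [ 180.     1.1 -173.6] F [-0.8  0.1 -2.4] op 17.3 q [  9.2  -1.4 -17.7  72.6  -0.1   2.8]
xyz [-0.001  0.004  0.626] dr [ 0.      0.0138 -0.001 ] rows>= 0.5 / 0.1
```

View pics/pl2s.png

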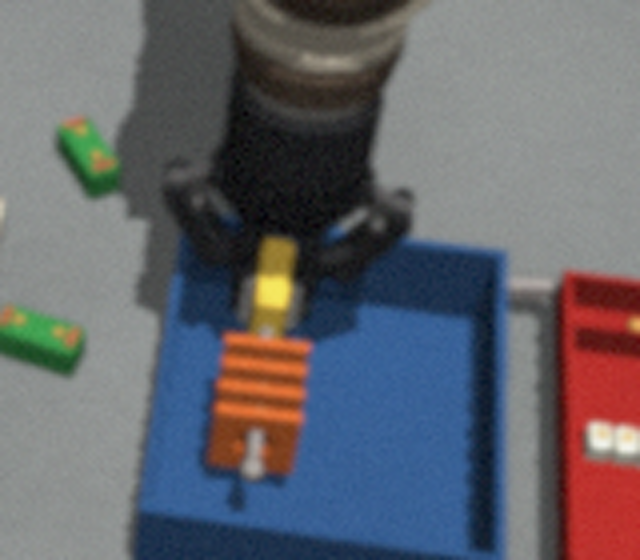

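step_arm(dr=[[0,0,0],[0,0,0],[0,0,0],[0,0.005,0],[0,0.005,0],[0,0.01,0],[0,0.01,0],[0,0.014,0]], xyz=[[0,0,0.06],[0,0,0.13],[0,0,0.2],[0,0,0.27],[0,0,0.34],[0,0,0.41],[0,0,0.45],[0,0,0.45]], gripper=[0,0,0,0,0,0,0,0])

```text
time: 27.55
ee_pos: [0.4999, 0.0807, 0.0224]
tcp_rot: [180.0, 0.3, -173.6]
wrist_force: [-0.8, 0.4, -2.4]
opening: 0.0173
```

step_arm(dr=[[0,0,0],[0,0,0],[0,0,0],[0,0,0],[0,0,0],[0,0,0],[0,0,0],[0,0,0]], xyz=[[0,0,0.03],[0,0,0.06],[0,0,0.1],[0,0,0.13],[0,0,0.16],[0,0,0.18],[0,0,0.18],[0,0,0.18]], gripper=[0,0,0,0,0,0,0,0])

```text
time: 28.35
ee_pos: [0.5001, 0.0807, 0.0156]
tcp_rot: [180.0, 0.4, -173.6]
wrist_force: [-0.8, -0.0, -1.2]
opening: 0.0174
```

Run:
```python
from h import *
st();move([500,80.8,14],[-180,0.0,186.5])
c=cam("scene","pl3s",(340,120,500,260),4)
```

```text
t28.4 tcp [500.1  80.7  15.6] rot [ 180.     0.4 -173.6] F [-0.8 -0.  -1.2] op 17.4 q [  9.2   0.2 -18.8  70.6  -0.    2.7]
xyz [0.003 0.002 0.039] dr [ 0.0001  0.0063 -0.0009] rows>= 0.0 / 0.0
```

View pics/pl3s.png

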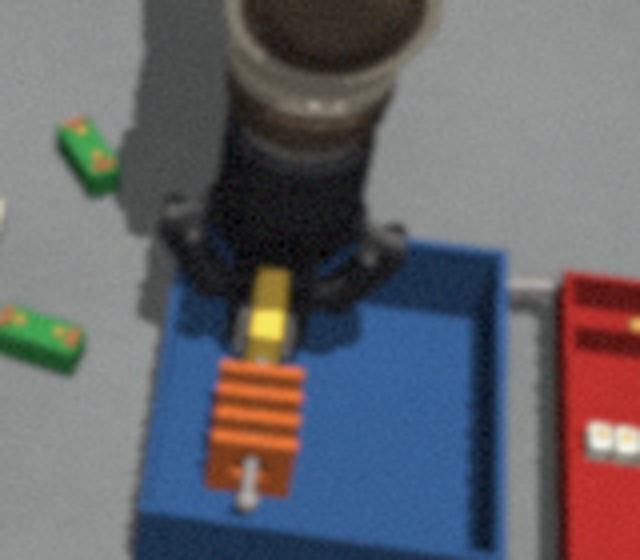

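step_arm(dr=[[0,0.006,0],[0,0.006,0],[0,0.006,0],[0,0.006,0],[0,0.006,0],[0,0.006,0],[0,0.006,0],[0,0.006,0]], xyz=[[0,0,0.02],[0,0,0.03],[0,0,0.03],[0,0,0.03],[0,0,0.03],[0,0,0.03],[0,0,0.03],[0,0,0.03]], gripper=[0,0,0,0.3,0.4,0.45,0.45,0.45])

```text
time: 29.2
ee_pos: [0.5002, 0.0807, 0.0144]
tcp_rot: [180.0, 0.0, -173.6]
wrist_force: [-0.7, -0.6, 0.4]
opening: 0.0386
```

step_arm(dr=[[0,0,0],[0,0,0],[0,0,0],[0,0,0],[0,0,0],[0,0,0],[0,0,0],[0,0,0]], xyz=[[0,0,-0.1],[0,0,-0.3],[0,0,-0.7],[0,0,-1.2],[0,0,-1.8],[0,0,-2.5],[0,0,-3.3],[0,0,-4]], gripper=[0.45,0.45,0.45,0.45,0.45,0.45,0.6,0.7])

```text
time: 30.0
ee_pos: [0.5001, 0.0807, 0.1767]
tcp_rot: [180.0, 0.1, -173.6]
wrist_force: [0.9, -0.3, -0.2]
opening: 0.0596
```

Run:
```python
from h import *
st();
c=cam("scene","pl4s",(340,120,500,260),4)
c=cam("top"); print(blobs(c,white(c),.024,40,(290,220,480,300))) 
c=cam("scene");print(blobs(c,white(c),.024,40,(200,120,370,200)))
```

```text
t30.0 tcp [500.1  80.7 176.7] rot [ 1.800e+02  1.000e-01 -1.736e+02] F [ 0.9 -0.3 -0.2] op 59.6 q [ 9.2 -1.8 -2.9 88.8  0.   2.7]
[(np.int32(121), array([331.7, 251.7]), array([464.9, -95.6,  47.2,  19.9,   5.6])), (np.int32(127), array([401., 258.]), array([ 447.9, -260.6,   46.5,   19.9,  -14.4])), (np.int32(127), array([364.9, 262.2]), array([ 438.3, -174.6,   47.9,   19.9,   -7.7]))]
[(np.int32(122), array([271.2, 156.6]), array([ 447.2, -259.5,   50.7,   24.6,  -15.2])), (np.int32(124), array([306. , 161.3]), array([ 438.7, -174.2,   50.4,   24. ,   -9.1])), (np.int32(131), array([334.3, 176.3]), array([466.2, -94.7,  51.6,  23.4,   5. ]))]
```

View pics/pl4s.png

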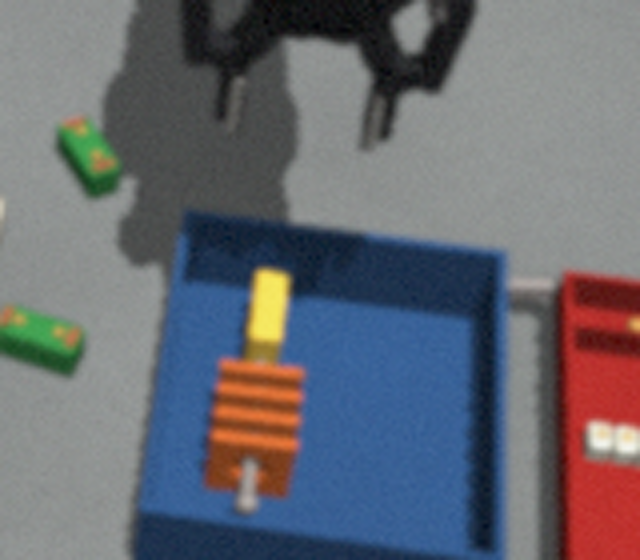

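The spindle lies in the compartment with all four plates on it. The carriers have not moved. First carrier: the one at (466,-95).

Run:
```python
from h import *
st();move([465.8,-95.3,90],[180,0,185.5])
```

```text
t30.1 tcp [501.   80.9 176.9] rot [ 180.     0.2 -173.6] F [0.3 0.1 0.3] op 60.1 q [ 9.2 -1.9 -3.  88.7  0.   2.7]
xyz [ 1.379 -4.278  2.164] dr [0.0003 0.0042 0.0166] rows>= 4.0 / 0.1
```

step_arm(dr=[[0,0.004,0],[0,0.004,0],[0,0.004,0.01],[0,0.004,0.016],[0,0.004,0.016],[0,0.004,0.016],[0,0.004,0.016],[0,0.004,0.016]], xyz=[[0.15,-0.5,0],[0.45,-1.4,0],[0.75,-2.3,0.2],[1,-3.2,0.7],[1.2,-3.8,1.2],[1.34,-4.15,1.7],[1.37,-4.27,2.1],[1.37,-4.27,2.16]], gripper=[0.6,0.6,0.6,0.6,0.6,0.6,0.6,0.6])

```text
time: 30.95
ee_pos: [0.4631, -0.0956, 0.0852]
tcp_rot: [179.9, -0.4, -174.6]
wrist_force: [-0.2, -0.0, -0.3]
opening: 0.0512
```

Run:
```python
from h import *
st();move([465.8,-95.3,3],[180,0,185.5])
c=cam("scene"); print(blobs(c,white(c),.024,40,(200,120,370,200)))
```

```text
t30.9 tcp [463.1 -95.6  85.2] rot [ 179.9   -0.4 -174.6] F [-0.2 -0.  -0.3] op 51.2 q [-11.6  -5.5 -16.5  79.4  -0.1 -17.1]
xyz [-8.500e-02 -2.000e-03  2.055e+00] dr [ 0.0012 -0.0078 -0.0009] rows>= 1.6 / 0.1
[(np.int32(120), array([271.3, 156.5]), array([ 447.1, -260.5,   50.2,   22.9,  -15.8])), (np.int32(66), array([303.6, 163.9]), array([ 448.3, -175.5,   31.2,   23.4,   -6.8])), (np.int32(123), array([334.2, 176.6]), array([467.7, -94.8,  47.5,  23. ,   5.8]))]
```

step_arm(dr=[[0,-0.007,0],[0,-0.007,0],[0,-0.007,0],[0,-0.007,0],[0,-0.007,0],[0,-0.007,0],[0,-0.007,0],[0,-0.007,0]], xyz=[[-0.08,0,0.3],[-0.08,0,0.7],[-0.08,0,1.1],[-0.08,0,1.5],[-0.08,0,1.8],[-0.08,0,2],[-0.08,0,2.03],[-0.08,0,2.03]], gripper=[0.6,0.6,0.6,0.6,0.6,0.6,0.6,0.6])

```text
time: 31.8
ee_pos: [0.4679, -0.0948, 0.0071]
tcp_rot: [180.0, 0.2, -174.5]
wrist_force: [-0.1, 0.0, -0.6]
opening: 0.0513
```

step_arm(dr=[[0,0,0],[0,0,0],[0,0,0],[0,0,0],[0,0,0],[0,0,0],[0,0,0],[0,0,0]], xyz=[[0,0,0],[0,0,0],[0,0,0],[0,0,0],[0,0,0],[0,0,0],[0,0,0],[0,0,0]], gripper=[0.4,0.2,0,0,0,0,0,0], squeeze=40)

```text
time: 32.6
ee_pos: [0.4683, -0.095, 0.0075]
tcp_rot: [-180.0, 0.3, -174.5]
wrist_force: [-0.3, 0.6, 6.0]
opening: 0.0211
```

step_arm(dr=[[0,0,0],[0,0,0],[0,0,0],[0,0,0],[0,0,0],[0,0,0],[0,0,0],[0,0,0]], xyz=[[0,0,-0.1],[0,0,-0.4],[0,0,-0.8],[0,0,-1.3],[0,0,-1.8],[0,0,-2.3],[0,0,-2.6],[0,0,-2.8]], gripper=[0,0,0,0,0,0,0,0])

```text
time: 33.4
ee_pos: [0.4676, -0.095, 0.12]
tcp_rot: [-180.0, 0.2, -174.5]
wrist_force: [0.5, 0.2, -0.3]
opening: 0.021
```

```bash
cat >> h.py <<'E'
def chest(x,y):
    a=np.radians(6.5); return np.array([547.3+x*np.cos(a)-y*np.sin(a),121.5+x*np.sin(a)+y*np.cos(a)])
E
python3 - <<'E'
from h import *
st();move([*chest(-62,40),115],[180,0,186.5])
E
```

```text
t33.4 tcp [467.6 -95.  120. ] rot [-180.     0.2 -174.5] F [ 0.5  0.2 -0.3] op 21.0 q [-11.5  -6.  -13.1  82.6   0.1 -17. ]
xyz [-0.937  6.169  0.128] dr [-0.0003  0.0043 -0.0169] rows>= 5.0 / 0.1
```

step_arm(dr=[[0,0,0],[0,0,-0.01],[0,0,-0.017],[0,0.004,-0.017],[0,0.004,-0.017],[0,0.004,-0.017],[0,0.004,-0.017],[0,0.004,-0.017]], xyz=[[-0.1,0.5,0],[-0.2,1.5,0],[-0.4,2.6,0],[-0.55,3.7,0],[-0.75,4.8,0.05],[-0.88,5.7,0.1],[-0.94,6.15,0.13],[-0.94,6.17,0.13]], gripper=[0,0,0,0,0,0,0,0])

```text
time: 34.2
ee_pos: [0.4805, 0.1563, 0.1128]
tcp_rot: [180.0, -0.1, -173.3]
wrist_force: [-0.6, 0.2, -0.7]
opening: 0.021
```

Run:
```python
from h import *
st();move([*chest(-62,40),40],[180,0,186.5])
c=cam("scene"); print(blobs(c,white(c),.024,40,(200,120,370,200)))
```

```text
t34.2 tcp [480.5 156.3 112.8] rot [ 1.800e+02 -1.000e-01 -1.733e+02] F [-0.6  0.2 -0.7] op 21.0 q [18.  -1.7 -9.9 82.   0.  11.3]
xyz [-0.016 -0.053  1.82 ] dr [ 0.     -0.0023  0.0032] rows>= 1.5 / 0.0
[(np.int32(124), array([271.3, 156.5]), array([ 447.2, -259.4,   50.7,   24.6,  -15.2])), (np.int32(124), array([306.1, 161.4]), array([ 439.3, -174. ,   49.2,   24.3,   -7.5]))]
```

step_arm(dr=[[0,0,0],[0,0,0],[0,0,0],[0,0,0],[0,0,0],[0,0,0],[0,0,0],[0,0,0]], xyz=[[0,-0.03,0.2],[0,-0.03,0.5],[0,-0.03,0.8],[0,-0.03,1.1],[0,-0.03,1.4],[0,-0.03,1.65],[0,-0.03,1.8],[0,-0.03,1.82]], gripper=[0,0,0,0,0,0,0,0])

```text
time: 35.05
ee_pos: [0.4806, 0.153, 0.0399]
tcp_rot: [-180.0, -0.1, -173.5]
wrist_force: [-0.3, 0.9, 0.5]
opening: 0.0215
```

step_arm(dr=[[0,0,0],[0,0,0],[0,0,0],[0,0,0],[0,0,0],[0,0,0],[0,0,0],[0,0,0]], xyz=[[0,0,0.1],[0,0,0.2],[0,0,0.3],[0,0,0.4],[0,0,0.5],[0,0,0.6],[0,0,0.64],[0,0,0.64]], gripper=[0,0,0,0,0,0,0,0])

```text
time: 35.85
ee_pos: [0.4809, 0.1531, 0.0149]
tcp_rot: [-180.0, -0.1, -173.5]
wrist_force: [0.1, -0.1, -0.3]
opening: 0.0214
```

Run:
```python
from h import *
st()
c=cam("scene","f1",(340,120,500,260),4)
```

```text
t35.9 tcp [480.9 153.1  14.9] rot [-1.800e+02 -1.000e-01 -1.735e+02] F [ 0.1 -0.1 -0.3] op 21.4 q [ 17.7   0.4 -18.7  70.9   0.   11.1]
```

View pics/f1.png

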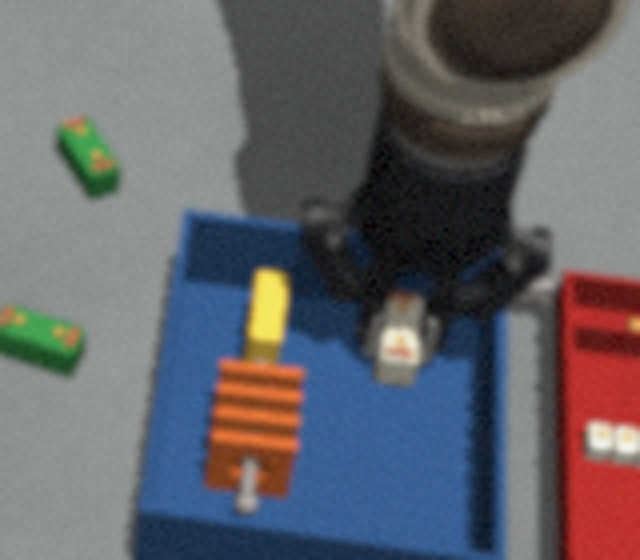

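step_arm(dr=[[0,0,0],[0,0,0],[0,0,0],[0,0,0],[0,0,0],[0,0,0],[0,0,0],[0,0,0]], xyz=[[0,0,0.03],[0,0,0.045],[0,0,0.045],[0,0,0.045],[0,0,0.045],[0,0,0.045],[0,0,0.045],[0,0,0.045]], gripper=[0,0,0.3,0.4,0.45,0.45,0.45,0.45])

```text
time: 36.7
ee_pos: [0.4811, 0.1532, 0.0135]
tcp_rot: [180.0, -0.0, -173.5]
wrist_force: [-0.3, -0.3, 0.4]
opening: 0.0387
```

step_arm(dr=[[0,0,0],[0,0,0],[0,0,0],[0,0,0],[0,0,0],[0,0,0],[0,0,0],[0,0,0]], xyz=[[0,0,-0.2],[0,0,-0.6],[0,0,-1.1],[0,0,-1.7],[0,0,-2.3],[0,-0.5,-2.7],[0.1,-1.5,-2.8],[0.2,-2.5,-2.8]], gripper=[0.45,0.45,0.45,0.45,0.45,0.45,0.5,0.6])

```text
time: 37.5
ee_pos: [0.485, 0.0523, 0.1272]
tcp_rot: [-180.0, 0.1, -173.4]
wrist_force: [0.3, 0.1, -0.0]
opening: 0.0512
```

Run:
```python
from h import *
st()
c=cam("scene"); print(blobs(c,white(c),.024,40,(200,120,370,200)))
c=cam("top","f1t"); print(blobs(c,white(c),.024,40,(290,220,480,300)))
move([438.8,-174.3,90],[180,0,172])
```

```text
t37.5 tcp [485.   52.3 127.2] rot [-1.800e+02  1.000e-01 -1.734e+02] F [ 0.3  0.1 -0. ] op 51.2 q [  6.2  -4.4 -10.9  83.5   0.   -0.5]
[(np.int32(122), array([271.2, 156.6]), array([ 447.2, -259.5,   50.7,   24.6,  -15.2])), (np.int32(119), array([306.1, 161.4]), array([ 439.5, -173.5,   49.2,   23.7,   -6.8]))]
[(np.int32(125), array([401. , 257.9]), array([ 447.9, -260.7,   46.5,   19.7,  -14.4])), (np.int32(117), array([364.8, 262.7]), array([ 437.1, -174.3,   45.6,   19.7,   -7.7]))]
xyz [ 1.754 -5.437  0.916] dr [-0.0008  0.0003  0.2496] rows>= 4.6 / 1.7
```

View pics/f1t.png

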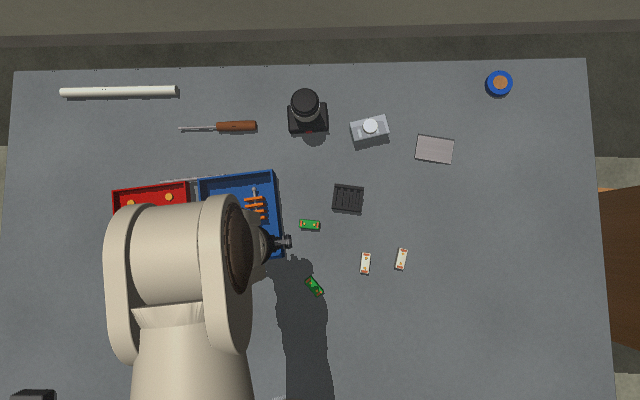

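Two white carriers are left, at (365,263) and (401,259). Next is the one at (365,263).

step_arm(dr=[[0,0,0.03],[0,0,0.07],[0,0,0.11],[0,0,0.15],[0,0,0.19],[0,0,0.23],[0,0,0.245],[0,0,0.245]], xyz=[[0.3,-0.9,0],[0.6,-1.8,0],[0.9,-2.8,0.1],[1.2,-3.8,0.3],[1.5,-4.6,0.5],[1.68,-5.2,0.7],[1.75,-5.42,0.9],[1.75,-5.44,0.91]], gripper=[0.6,0.6,0.6,0.6,0.6,0.6,0.6,0.6])

```text
time: 38.4
ee_pos: [0.4391, -0.1715, 0.0883]
tcp_rot: [180.0, -0.1, 172.4]
wrist_force: [0.3, 0.1, 0.3]
opening: 0.0513
```

Run:
```python
from h import *
st()
c=cam("scene"); print(blobs(c,white(c),.024,40,(200,120,370,200)))
move([438.5,-174.2,6],[180,0,172.3])
```

```text
t38.4 tcp [ 439.1 -171.5   88.3] rot [ 1.800e+02 -1.000e-01  1.724e+02] F [0.3 0.1 0.3] op 51.3 q [-21.3  -6.1 -16.7  79.5  -0.  -13.7]
[(np.int32(120), array([271.4, 156.5]), array([ 447.2, -259.4,   50.7,   24.7,  -15.2])), (np.int32(110), array([305.9, 161.8]), array([ 441.2, -174.2,   45.4,   22.7,   -7.5]))]
xyz [ 0.01  -0.085  2.07 ] dr [ 0.0003 -0.0016  0.0029] rows>= 1.7 / 0.0
```

step_arm(dr=[[0,0,0],[0,0,0],[0,0,0],[0,0,0],[0,0,0],[0,0,0],[0,0,0],[0,0,0]], xyz=[[0,-0.05,0.3],[0,-0.05,0.7],[0,-0.05,1.1],[0,-0.05,1.5],[0,-0.05,1.8],[0,-0.05,2],[0,-0.05,2.06],[0,-0.05,2.06]], gripper=[0.6,0.6,0.6,0.6,0.6,0.6,0.6,0.6])

```text
time: 39.25
ee_pos: [0.4394, -0.173, 0.0067]
tcp_rot: [-180.0, -0.0, 172.5]
wrist_force: [-0.5, -0.5, -0.3]
opening: 0.0511
```

step_arm(dr=[[0,0,0],[0,0,0],[0,0,0],[0,0,0],[0,0,0],[0,0,0],[0,0,0],[0,0,0]], xyz=[[0,0,0],[0,0,0],[0,0,0],[0,0,0],[0,0,0],[0,0,0],[0,0,0],[0,0,0]], gripper=[0.4,0.2,0,0,0,0,0,0], squeeze=40)

```text
time: 40.05
ee_pos: [0.4398, -0.1735, 0.0075]
tcp_rot: [-180.0, 0.0, 172.5]
wrist_force: [0.8, 0.1, 5.1]
opening: 0.021
```

step_arm(dr=[[0,0,0],[0,0,0],[0,0,0],[0,0,0],[0,0,0],[0,0,0],[0,0,0],[0,0,0]], xyz=[[0,0,-0.1],[0,0,-0.4],[0,0,-0.8],[0,0,-1.3],[0,0,-1.8],[0,0,-2.3],[0,0,-2.6],[0,0,-2.8]], gripper=[0,0,0,0,0,0,0,0])

```text
time: 40.85
ee_pos: [0.4396, -0.1733, 0.12]
tcp_rot: [-180.0, 0.0, 172.5]
wrist_force: [0.3, -0.5, -1.1]
opening: 0.0211
```

Run:
```python
from h import *
st();move([*chest(2,40),115],[180,0,186.5])
```

```text
t40.9 tcp [ 439.6 -173.3  120. ] rot [-180.     0.   172.5] F [ 0.3 -0.5 -1.1] op 21.1 q [-21.5  -6.4 -13.5  82.9  -0.  -14. ]
xyz [-1.508  8.642  0.122] dr [-0.0004  0.0003 -0.2449] rows>= 7.0 / 1.6
```

step_arm(dr=[[0,0,-0.03],[0,0,-0.06],[0,0,-0.1],[0,0,-0.14],[0,0,-0.18],[0,0,-0.22],[0,0,-0.24],[0,0,-0.245]], xyz=[[-0.15,0.8,0],[-0.35,2,0],[-0.55,3.2,0],[-0.75,4.4,0],[-1,5.6,0],[-1.2,6.8,0],[-1.4,7.9,0.1],[-1.5,8.6,0.12]], gripper=[0,0,0,0,0,0,0,0])

```text
time: 41.65
ee_pos: [0.5439, 0.1628, 0.1127]
tcp_rot: [180.0, -0.1, -173.3]
wrist_force: [-1.0, -0.4, -0.2]
opening: 0.0211
```

Run:
```python
from h import *
st();move([*chest(2,40),45],[180,0,186.5])
```

```text
t41.6 tcp [543.9 162.8 112.7] rot [ 1.800e+02 -1.000e-01 -1.733e+02] F [-1.  -0.4 -0.2] op 21.1 q [16.6  6.8 -1.1 82.3  0.  10. ]
xyz [-0.021 -0.036  1.691] dr [ 0.0001 -0.0022  0.0027] rows>= 1.4 / 0.0
```

step_arm(dr=[[0,0,0],[0,0,0],[0,0,0],[0,0,0],[0,0,0],[0,0,0],[0,0,0],[0,0,0]], xyz=[[0,-0.03,0.2],[0,-0.03,0.5],[0,-0.03,0.8],[0,-0.03,1.1],[0,-0.03,1.4],[0,-0.03,1.65],[0,-0.03,1.8],[0,-0.03,1.85]], gripper=[0,0,0,0,0,0,0,0])

```text
time: 42.45
ee_pos: [0.5437, 0.1585, 0.039]
tcp_rot: [-180.0, -0.1, -173.5]
wrist_force: [0.7, 0.3, -0.7]
opening: 0.021
```

step_arm(dr=[[0,0,0],[0,0,0],[0,0,0],[0,0,0],[0,0,0],[0,0,0],[0,0,0],[0,0,0]], xyz=[[0,0,0.1],[0,0,0.2],[0,0,0.3],[0,0,0.4],[0,0,0.5],[0,0,0.59],[0,0,0.61],[0,0,0.62]], gripper=[0,0,0,0,0,0,0,0])

```text
time: 43.25
ee_pos: [0.544, 0.1588, 0.0149]
tcp_rot: [180.0, -0.1, -173.5]
wrist_force: [0.5, 0.8, -0.4]
opening: 0.0208
```

step_arm(dr=[[0,0,0],[0,0,0],[0,0,0],[0,0,0],[0,0,0],[0,0,0],[0,0,0],[0,0,0]], xyz=[[0,0,0.01],[0,0,0.02],[0,0,0.02],[0,0,0.02],[0,0,0.02],[0,0,0.02],[0,0,0.02],[0,0,0.02]], gripper=[0,0,0.3,0.4,0.45,0.45,0.45,0.45])

```text
time: 44.05
ee_pos: [0.544, 0.1588, 0.0142]
tcp_rot: [180.0, -0.0, -173.5]
wrist_force: [-0.1, -0.2, 0.3]
opening: 0.0385
```

step_arm(dr=[[0,0,0],[0,0,0],[0,0,0],[0,0,0],[0,0,0],[0,0,0],[0,0,0],[0,0,0]], xyz=[[0,0,-0.2],[0,0,-0.6],[0,0,-1.1],[0,0,-1.7],[0,0,-2.3],[0,-0.5,-2.7],[0.3,-1.5,-2.8],[0.6,-2.5,-2.8]], gripper=[0.45,0.45,0.45,0.45,0.45,0.45,0.5,0.6])

```text
time: 44.85
ee_pos: [0.5319, 0.0561, 0.1279]
tcp_rot: [-180.0, 0.1, -173.4]
wrist_force: [0.7, -0.5, -0.3]
opening: 0.0512
```

Run:
```python
from h import *
st()
c=cam("scene","f2",(340,120,500,260),4); print(blobs(c,white(c),.024,40,(200,120,370,200)))
c=cam("top"); print(blobs(c,white(c),.024,40,(290,220,480,300)))
move([447.7,-260.4,90],[180,0,165.2])
```

```text
t44.9 tcp [531.9  56.1 127.9] rot [-1.800e+02  1.000e-01 -1.734e+02] F [ 0.7 -0.5 -0.3] op 51.2 q [ 6.   2.  -4.5 83.4 -0.  -0.6]
[(np.int32(123), array([289.8, 152.4]), array([ 420.5, -221.9,   50.5,   24.9,  -12.6]))]
[(np.int32(120), array([385.1, 270.2]), array([ 420.6, -222.6,   47.1,   19.5,  -12.2]))]
xyz [ 2.933 -7.563  0.941] dr [-9.000e-04  2.000e-04  3.684e-01] rows>= 6.5 / 2.5
```

View pics/f2.png

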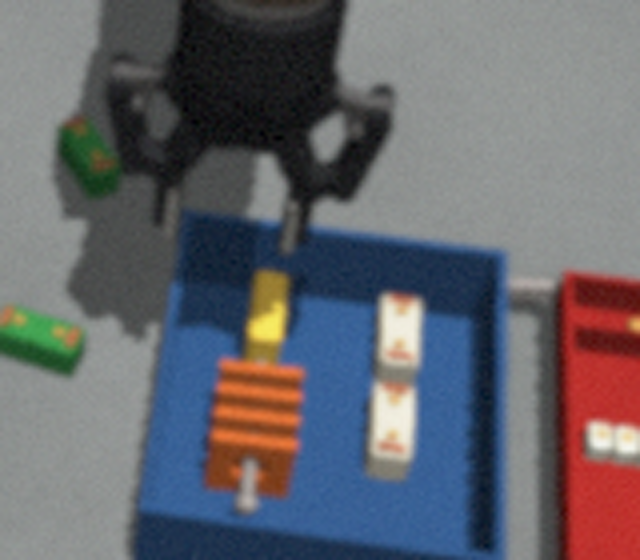

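Two carriers are in. The third was knocked to (385,270) px in the top view, which is about (420.5,-222). I go there.

Run:
```python
from h import *
move([420.5,-222.3,90],[180,0,167.6])
```

```text
xyz [ 3.504 -6.542  0.94 ] dr [-9.000e-04  2.000e-04  3.265e-01] rows>= 6.0 / 2.2
```

step_arm(dr=[[0,0,0.04],[0,0,0.09],[0,0,0.14],[0,0,0.19],[0,0,0.24],[0,0,0.29],[0,0,0.32],[0,0,0.326]], xyz=[[0.5,-0.9,0],[1.05,-1.9,0],[1.6,-2.95,0.1],[2.15,-4,0.3],[2.7,-5,0.5],[3.2,-5.9,0.7],[3.45,-6.45,0.9],[3.5,-6.54,0.94]], gripper=[0.6,0.6,0.6,0.6,0.6,0.6,0.6,0.6])

```text
time: 45.75
ee_pos: [0.4211, -0.2208, 0.0884]
tcp_rot: [-180.0, -0.1, 167.6]
wrist_force: [0.3, 0.4, 0.3]
opening: 0.0509
```

Run:
```python
from h import *
st()
c=cam("scene","f3",(230,110,350,210),5); print(blobs(c,white(c),.024,40,(200,120,370,200)))
c=cam("top"); print(blobs(c,white(c),.024,30,(290,220,480,300)))
move([420.5,-222.3,6],[180,0,167.6])
```

```text
t45.8 tcp [ 421.1 -220.8   88.4] rot [-1.800e+02 -1.000e-01  1.676e+02] F [0.3 0.4 0.3] op 50.9 q [-27.6  -5.5 -16.2  79.4  -0.  -15.3]
[(np.int32(104), array([289.3, 153.1]), array([ 424. , -221.8,   44.2,   22.6,  -16. ]))]
[(np.int32(1528), array([451.5, 283.8]), array([ 382.2, -385. ,  121.4,  108.5,   68.9])), (np.int32(53), array([391.4, 274.9]), array([ 408.6, -235.6,   54.9,    6.3,  -28.2]))]
xyz [ 0.019 -0.084  2.072] dr [ 0.0001 -0.0009  0.0029] rows>= 1.7 / 0.0
```

View pics/f3.png

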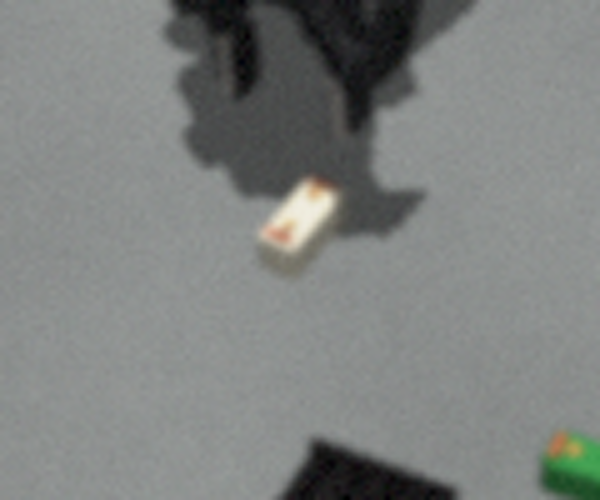

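The carrier lies at (300,225) in the crop, under the open jaws. I descend.

step_arm(dr=[[0,0,0],[0,0,0],[0,0,0],[0,0,0],[0,0,0],[0,0,0],[0,0,0],[0,0,0]], xyz=[[0,-0.05,0.3],[0,-0.05,0.7],[0,-0.05,1.1],[0,-0.05,1.5],[0,-0.05,1.8],[0,-0.05,2],[0,-0.05,2.06],[0,-0.05,2.06]], gripper=[0.6,0.6,0.6,0.6,0.6,0.6,0.6,0.6])

```text
time: 46.65
ee_pos: [0.4217, -0.2209, 0.0063]
tcp_rot: [-180.0, -0.0, 167.9]
wrist_force: [0.3, 0.2, 0.9]
opening: 0.0515
```

step_arm(dr=[[0,0,0],[0,0,0],[0,0,0],[0,0,0],[0,0,0],[0,0,0],[0,0,0],[0,0,0]], xyz=[[0,0,0],[0,0,0],[0,0,0],[0,0,0],[0,0,0],[0,0,0],[0,0,0],[0,0,0]], gripper=[0.4,0.2,0,0,0,0,0,0], squeeze=40)

```text
time: 47.45
ee_pos: [0.4221, -0.2214, 0.0071]
tcp_rot: [-180.0, 0.0, 167.8]
wrist_force: [-1.1, -1.0, 5.3]
opening: 0.0211
```

step_arm(dr=[[0,0,0],[0,0,0],[0,0,0],[0,0,0],[0,0,0],[0,0,0],[0,0,0],[0,0,0]], xyz=[[0,0,-0.1],[0,0,-0.4],[0,0,-0.8],[0,0,-1.3],[0,0,-1.8],[0,0,-2.3],[0,0,-2.6],[0,0,-2.8]], gripper=[0,0,0,0,0,0,0,0])

```text
time: 48.25
ee_pos: [0.4219, -0.2212, 0.1196]
tcp_rot: [-180.0, 0.0, 167.8]
wrist_force: [-0.2, 0.5, -0.8]
opening: 0.0211
```

Run:
```python
from h import *
st();move([*chest(67,40),120],[180,0,186.5])
```

```text
t48.2 tcp [ 421.9 -221.2  119.6] rot [-180.     0.   167.8] F [-0.2  0.5 -0.8] op 21.1 q [-27.7  -5.9 -13.1  82.8  -0.  -15.5]
xyz [-2.524 10.519 -0.014] dr [-6.000e-04  3.000e-04 -3.259e-01] rows>= 8.7 / 2.2
```

step_arm(dr=[[0,0,-0.02],[0,0,-0.06],[0,0,-0.1],[0,0,-0.14],[0,0,-0.18],[0,0,-0.23],[0,0,-0.28],[0,0,-0.326]], xyz=[[-0.1,0.4,0],[-0.3,1.3,0],[-0.55,2.3,0],[-0.8,3.3,0],[-1.05,4.3,0],[-1.3,5.3,0],[-1.55,6.3,0],[-1.75,7.2,0]], gripper=[0,0,0,0,0,0,0,0])

```text
time: 49.05
ee_pos: [0.5512, 0.0476, 0.1176]
tcp_rot: [180.0, -0.1, -173.4]
wrist_force: [0.4, -1.5, -0.1]
opening: 0.0211
```

Run:
```python
from h import *
st();move([*chest(67,40),115],[180,0,186.5])
```

```text
t49.0 tcp [551.2  47.6 117.6] rot [ 1.800e+02 -1.000e-01 -1.734e+02] F [ 0.4 -1.5 -0.1] op 21.1 q [ 4.9  4.8 -2.7 82.6  0.  -1.7]
xyz [-1.796  2.842  0.063] dr [ 0.0001 -0.0017  0.0026] rows>= 2.7 / 0.0
```

step_arm(dr=[[0,0,0],[0,0,0],[0,0,0],[0,0,0],[0,0,0],[0,0,0],[0,0,0],[0,0,0]], xyz=[[-0.4,0.6,0],[-0.8,1.2,0],[-1.2,1.9,0],[-1.55,2.4,0],[-1.75,2.75,0.02],[-1.8,2.8,0.04],[-1.8,2.81,0.06],[-1.8,2.81,0.06]], gripper=[0,0,0,0,0,0,0,0])

```text
time: 49.85
ee_pos: [0.6092, 0.1647, 0.1155]
tcp_rot: [-180.0, -0.1, -173.5]
wrist_force: [-0.7, -0.3, -0.7]
opening: 0.0212
```

Run:
```python
from h import *
st();move([*chest(67,40),40],[180,0,186.5])
```

```text
t49.9 tcp [609.2 164.7 115.5] rot [-1.800e+02 -1.000e-01 -1.735e+02] F [-0.7 -0.3 -0.7] op 21.2 q [15.1 15.5  9.3 83.9 -0.   8.7]
xyz [-0.018  0.104  1.887] dr [-0.0003 -0.0016 -0.0006] rows>= 1.5 / 0.0
```

step_arm(dr=[[0,0,0],[0,0,0],[0,0,0],[0,0,0],[0,0,0],[0,0,0],[0,0,0],[0,0,0]], xyz=[[0,0.07,0.2],[0,0.07,0.5],[0,0.07,0.8],[0,0.07,1.1],[0,0.07,1.4],[0,0.07,1.65],[0,0.07,1.8],[0,0.07,1.88]], gripper=[0,0,0,0,0,0,0,0])

```text
time: 50.65
ee_pos: [0.609, 0.1683, 0.0397]
tcp_rot: [-180.0, -0.1, -173.5]
wrist_force: [0.7, -0.7, -1.3]
opening: 0.021
```

step_arm(dr=[[0,0,0],[0,0,0],[0,0,0],[0,0,0],[0,0,0],[0,0,0],[0,0,0],[0,0,0]], xyz=[[0,0,0.1],[0,0,0.2],[0,0,0.3],[0,0,0.4],[0,0,0.5],[0,0,0.59],[0,0,0.62],[0,0,0.63]], gripper=[0,0,0,0,0,0,0,0])

```text
time: 51.45
ee_pos: [0.6092, 0.1683, 0.0152]
tcp_rot: [180.0, -0.1, -173.5]
wrist_force: [-0.3, -0.2, -0.4]
opening: 0.021
```

step_arm(dr=[[0,0,0],[0,0,0],[0,0,0],[0,0,0],[0,0,0],[0,0,0],[0,0,0],[0,0,0]], xyz=[[0,0,0.02],[0,0,0.03],[0,0,0.03],[0,0,0.03],[0,0,0.03],[0,0,0.03],[0,0,0.03],[0,0,0.03]], gripper=[0,0,0.3,0.4,0.45,0.45,0.45,0.45])

```text
time: 52.25
ee_pos: [0.6092, 0.1683, 0.0141]
tcp_rot: [180.0, -0.0, -173.5]
wrist_force: [0.5, -0.5, 0.6]
opening: 0.0386
```

step_arm(dr=[[0,0,0],[0,0,0],[0,0,0],[0,0,0],[0,0,0],[0,0,0],[0,0,0],[0,0,0]], xyz=[[0,0,-0.2],[0,0,-0.6],[0,0,-1.1],[0,0,-1.7],[0,0,-2.4],[0,0,-3.1],[0,0,-3.8],[0,0,-4.2]], gripper=[0.45,0.45,0.45,0.45,0.45,0.45,0.7,1])

```text
time: 53.05
ee_pos: [0.6099, 0.1685, 0.1867]
tcp_rot: [180.0, 0.2, -173.5]
wrist_force: [0.6, 0.3, -0.4]
opening: 0.0662
```

Run:
```python
from h import *
st()
c=cam("scene","g1",(340,120,500,260),4)
y=.0996+.115*np.cos(2.618-2.443); z=.0645+.115*np.sin(2.618-2.443); print(y,z,chest(0,y*1000))
move([*chest(0,y*1000),140],[180,0,186.5])
```

```text
t53.0 tcp [609.9 168.5 186.7] rot [ 180.     0.2 -173.5] F [ 0.6  0.3 -0.4] op 66.2 q [15.4 15.7 17.4 91.5  0.   8.9]
0.21284355197406735 0.08452243582326352 [523.20542589 332.9753629 ]
xyz [1.708 4.328 1.21 ] dr [0.0011 0.006  0.0001] rows>= 3.8 / 0.0
```

View pics/g1.png

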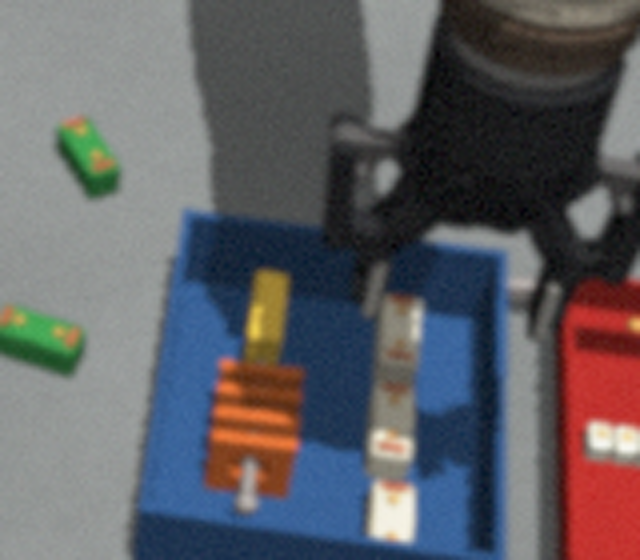

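All three carriers and the spindle with its plates are in, all below the rim. Next is the tray bar.

step_arm(dr=[[0,0.005,0],[0,0.005,0],[0,0.005,0],[0,0.005,0],[0,0.005,0],[0,0.005,0],[0,0.005,0],[0,0.005,0]], xyz=[[0.2,0.5,0],[0.5,1.3,0],[0.9,2.2,0.2],[1.25,3.1,0.5],[1.5,3.9,0.9],[1.68,4.25,1.1],[1.7,4.32,1.2],[1.7,4.32,1.2]], gripper=[1,1,1,1,1,1,1,1])

```text
time: 53.9
ee_pos: [0.5222, 0.332, 0.1341]
tcp_rot: [-180.0, -0.3, -173.5]
wrist_force: [1.4, 0.1, 0.0]
opening: 0.0853
```

Run:
```python
from h import *
st()
move([*chest(0,212.8),66.5],[180,0,186.5])
```

```text
t53.9 tcp [522.2 332.  134.1] rot [-180.    -0.3 -173.5] F [1.4 0.1 0. ] op 85.3 q [32.4 13.9  9.5 85.9  0.1 25.9]
xyz [-0.039  0.022  1.69 ] dr [-0.0004 -0.0061  0.0005] rows>= 1.4 / 0.0
```

step_arm(dr=[[0,0,0],[0,0,0],[0,0,0],[0,0,0],[0,0,0],[0,0,0],[0,0,0],[0,0,0]], xyz=[[0,0.02,0.2],[0,0.02,0.5],[0,0.02,0.8],[0,0.02,1.1],[0,0.02,1.4],[0,0.02,1.65],[0,0.02,1.7],[0,0.02,1.7]], gripper=[1,1,1,1,1,1,1,1])

```text
time: 54.7
ee_pos: [0.5215, 0.333, 0.0658]
tcp_rot: [-180.0, -0.4, -173.5]
wrist_force: [0.0, -0.0, -0.4]
opening: 0.0853
```

step_arm(dr=[[0,0,0],[0,0,0],[0,0,0],[0,0,0],[0,0,0],[0,0,0],[0,0,0],[0,0,0]], xyz=[[0,0,0],[0,0,0],[0,0,0],[0,0,0],[0,0,0],[0,0,0],[0,0,0],[0,0,0]], gripper=[0,0,0,0,0,0,0,0], squeeze=30)

```text
time: 55.5
ee_pos: [0.5217, 0.3336, 0.0664]
tcp_rot: [179.9, -0.3, -173.5]
wrist_force: [-0.2, 5.7, 1.5]
opening: 0.0118
```

Run:
```python
from h import *
st()
y=lambda t:.0996+.115*np.cos(2.618-t); z=lambda t:.0645+.115*np.sin(2.618-t)
T=np.linspace(2.443,0,25)
for a in range(25):
    b0=8*((a-1)//8) if a else 0
    print(a,round((y(T[a])-y(T[b0]))/.04,2),round(-(z(T[a])-z(T[b0]))/.04,2))
```

```text
t55.5 tcp [521.7 333.6  66.4] rot [ 179.9   -0.3 -173.5] F [-0.2  5.7  1.5] op 11.8 q [32.5 14.6  2.8 78.5  0.2 26. ]
0 0.0 -0.0
1 -0.07 -0.29
2 -0.16 -0.56
3 -0.28 -0.83
4 -0.43 -1.08
5 -0.6 -1.32
6 -0.8 -1.53
7 -1.02 -1.73
8 -1.25 -1.9
9 -0.25 -0.15
10 -0.52 -0.27
11 -0.8 -0.36
12 -1.08 -0.43
13 -1.37 -0.46
14 -1.66 -0.47
15 -1.95 -0.45
16 -2.24 -0.39
17 -0.28 0.08
18 -0.55 0.19
19 -0.81 0.33
20 -1.05 0.49
21 -1.28 0.68
22 -1.48 0.89
23 -1.67 1.11
24 -1.83 1.36
```

step_arm(dr=[[0,0,0],[0,0,0],[0,0,0],[0,0,0],[0,0,0],[0,0,0],[0,0,0],[0,0,0]], xyz=[[0,-0.07,-0.29],[0,-0.16,-0.56],[0,-0.28,-0.83],[0,-0.43,-1.08],[0,-0.6,-1.32],[0,-0.8,-1.53],[0,-1.02,-1.73],[0,-1.25,-1.9]], gripper=[0,0,0,0,0,0,0,0])

```text
time: 56.3
ee_pos: [0.5274, 0.2839, 0.1426]
tcp_rot: [179.9, -0.4, -173.4]
wrist_force: [-2.3, 4.8, -1.0]
opening: 0.0113
```

step_arm(dr=[[0,0,0],[0,0,0],[0,0,0],[0,0,0],[0,0,0],[0,0,0],[0,0,0],[0,0,0]], xyz=[[0,-0.25,-0.15],[0,-0.52,-0.27],[0,-0.8,-0.36],[0,-1.08,-0.43],[0,-1.37,-0.46],[0,-1.66,-0.47],[0,-1.95,-0.45],[0,-2.24,-0.39]], gripper=[0,0,0,0,0,0,0,0])

```text
time: 57.1
ee_pos: [0.5379, 0.1933, 0.158]
tcp_rot: [-180.0, -0.3, -173.5]
wrist_force: [-5.3, 0.7, 4.5]
opening: 0.0117
```

step_arm(dr=[[0,0,0],[0,0,0],[0,0,0],[0,0,0],[0,0,0],[0,0,0],[0,0,0],[0,0,0]], xyz=[[0,-0.28,0.08],[0,-0.55,0.19],[0,-0.81,0.33],[0,-1.05,0.49],[0,-1.28,0.68],[0,-1.48,0.89],[0,-1.67,1.11],[0,-1.82,1.34]], gripper=[0,0,0,0,0,0,0,0])

```text
time: 57.9
ee_pos: [0.5459, 0.1217, 0.1029]
tcp_rot: [180.0, -0.4, -173.5]
wrist_force: [-8.2, 18.6, 35.9]
opening: 0.0112
```

Run:
```python
from h import *
st(); move([*chest(0,0),104],[180,0,186.5])
c=cam("scene","cl1",(340,120,500,260),4)
```

```text
t57.9 tcp [545.9 121.7 102.9] rot [ 180.    -0.4 -173.5] F [-8.2 18.6 35.9] op 11.2 q [12.5  6.  -3.  81.3  0.1  6. ]
xyz [-0.033 -0.009 -0.026] dr [ 0.0008 -0.0063  0.0001] rows>= 0.0 / 0.0
```

View pics/cl1.png

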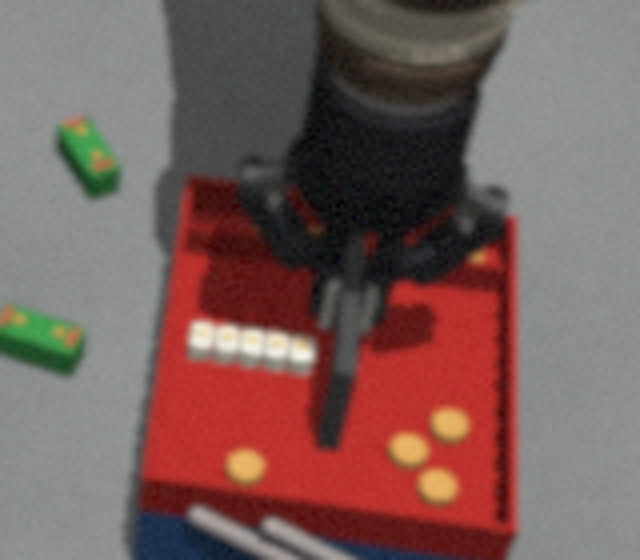

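The tray is down on its stop with the arm pressing about 36 N. I relieve that, release and retreat.

step_arm(dr=[[0,0,0],[0,0,0],[0,0,0],[0,0,0],[0,0,0],[0,0,0],[0,0,0],[0,0,0]], xyz=[[0,0,-0.03],[0,0.01,-0.03],[0,0.01,-0.03],[0,0.01,-0.03],[0,0.01,-0.03],[0,0.01,-0.03],[0,0.01,-0.03],[0,0.01,-0.03]], gripper=[0,0,0.3,0.6,1,1,1,1])

```text
time: 58.75
ee_pos: [0.546, 0.1224, 0.1055]
tcp_rot: [180.0, -0.3, -173.5]
wrist_force: [0.0, -0.2, -0.0]
opening: 0.0856
```

step_arm(dr=[[0,0,0],[0,0,0],[0,0,0],[0,0,0],[0,0,0],[0,0,0],[0,0,0],[0,0,0]], xyz=[[0,0,-0.2],[0,0,-0.6],[0,0,-1.2],[0,0,-1.9],[0,0,-2.7],[0,-0.6,-3.2],[0,-1.6,-3.3],[0,-2.6,-3.3]], gripper=[1,1,1,1,1,1,1,1])

```text
time: 59.55
ee_pos: [0.559, 0.0185, 0.2394]
tcp_rot: [-180.0, -0.2, -173.4]
wrist_force: [1.0, 0.2, -0.5]
opening: 0.0851
```

step_arm(dr=[[0,0,0],[0,0,0],[0,0,0],[0,0,0],[0,0,0],[0,0,0],[0,0,0],[0,0,0]], xyz=[[0.3,-1,0],[0.7,-2,0],[1,-3,0],[1.3,-4,0],[1.6,-5,0],[1.8,-6,0],[2,-6.5,0],[2,-6.5,0]], gripper=[1,1,1,1,1,1,1,1])

```text
time: 60.35
ee_pos: [0.5077, -0.2507, 0.2381]
tcp_rot: [-180.0, -0.3, -173.7]
wrist_force: [-0.0, 0.5, 0.2]
opening: 0.0853
```

Run:
```python
from h import *
st()
c=cam("scene","end_s"); 
c=cam("top","end_t"); H=hsv(c); h,s,v=H[...,0],H[...,1],H[...,2]
print(blobs(c,((h<6)|(h>174))&(s>150)&(v>60),.088,300))
print(blobs(c,white(c),.024,40,(290,220,480,300)))
```

```text
t60.4 tcp [ 507.7 -250.7  238.1] rot [-180.    -0.3 -173.7] F [-0.   0.5  0.2] op 85.3 q [-26.2   7.7  13.8  96.4  -0.2 -32.5]
[(np.int32(6054), array([237.2, 218. ]), array([547.4, 120.4, 210.8, 182.8,   6.5]))]
[(np.int32(43), array([476.8, 296. ]), array([ 358.6, -435.7,   26.8,   12.6,  -39.1]))]
```

View pics/end_s.png

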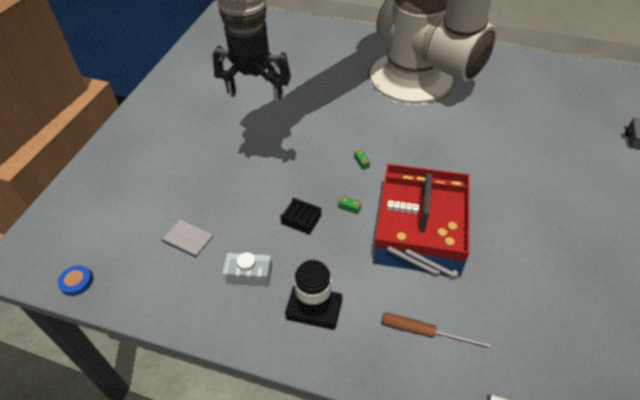

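View pics/end_t.png

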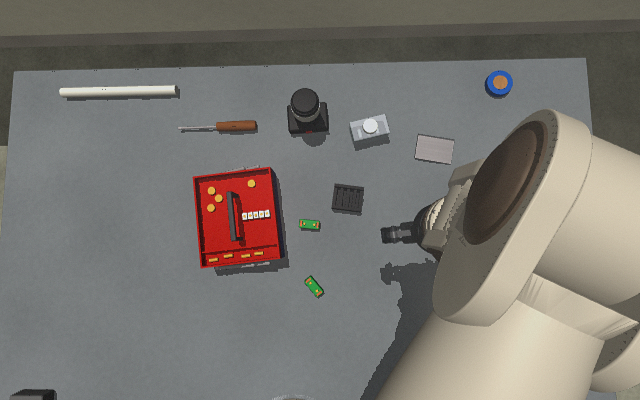

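The tray is back at its start pose (centroid (237,218) px, unchanged). The rack is empty and no white carrier is on the shelf. The look-alikes, lamp, fuse box, screwdriver and mirror look unmoved.

```bash
python3 -c "
from workcell import bot
print(bot.job_done())"
```

```text
the job is handed in; nothing more can be done
None
```

The job is done and handed in at about 60 s. I swung the tray fully open and ran the rod through all four orange plates. I then lifted them out as one stack and laid the spindle with its plates in the compartment. All three white carriers went in beside it, including one that had been knocked aside along the way, and I swung the tray closed.

**Last checks:**
- **Tray:** it is back at its closed start position. The centre measures 547.4, 120.4 mm against 547.3, 121.5 mm at the start, with the same angle.
- **Contents:** before closing, the picture showed the spindle, the four plates and all three carriers lying below the rim. Nothing white is left on the shelf and the rack is empty.
- **Left alone:** the lamp, fuse box, screwdriver, mirror and the two green look-alikes look unmoved. I judged this by eye and did not measure it.
- **Forces:** the wrist briefly read about 36 N up (about 41 N with the sideways part) as the tray met its closed stop, and I relieved it before letting go. All other readings, taken only at the ends of moves, were under 10 N. No check failed or disagreed.

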